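Load, index, lock and start the cartridge reader

TASK

Load every test cartridge that is waiting on the table into the carousel reader, one lying flat in a bay each, then turn the carousel until its pointer settles at the V mark on the rim. Lock it there by leaving the push-push lock cap latched in (each full press swaps it between standing out, carousel free, and latched in, carousel locked, and it may be either way now, so feel how high it stands), and after that start the reading by pressing the square key, then the bar key, then the round key, one at a time, letting each come up again. Leave the two dropper bottles and the swab cup as they are.

Things in the scene. Friction and masses are not known exactly. Their poses are not given: they have to be found in the camera images.
- turntable (a joint): Carousel: grey disc, radius 108 mm, top face 53 mm above the table, turning about a vertical axis on a white base (radius 130 mm, 44 mm high). Rad, anticlockwise from above; 0 when the pointer lies along the reader's x; 1.047 when it is at the V mark. Sprung detents every 0.524 rad (1.047 is one), about 0.25 N m to pass. Turns only while the lock is out.
- handle (a point): Point on the carousel's axis, 30 mm above the disc's top face, inside the black upright grip bar fixed on the disc: bar 50 mm long, 14 mm wide, 50 mm tall above the disc. Turns with the disc: its x axis runs along the bar's length towards the pointer, z up.
- pointer (a point): Tip of the white pointer line, on the disc's top face near the rim, 104 mm from the axis, in line with the bar.
- read_mark (a point): Small black V on the rim of the fixed base, 119 mm from the axis: where the pointer must point.
- lock_seat (a point): Centre of the lock cap's hole in the flat top of the white lock housing (block 78 x 100 mm, 65 mm high, beside the base; fixed). The round black cap, 32 mm in diameter, stands up through it: its top is 18 mm above this point when out (carousel free), 9 mm when latched in (carousel locked).
- lock (a joint): Push-push lock cap: m pressed in. 0 out, 0.009 latched in, 0.0145 bottom. Each full press (beyond 13.7 mm, to the bottom) and release swaps out and latched; a half press does nothing. Spring 2 N at the top, 3.5 N at the bottom; rises within 0.5 s. Goes in only with the carousel at a detent, else stops within 3 mm. Starts either way.
- bay0 (a point): Carousel bay 0: middle of its floor (level with the disc's top face), 68 mm from the axis, at 45 degrees from the bar; turns with the disc. Inside 70 mm (along its x axis, which runs radially outwards) by 30 mm; rim 4 mm high and 2 mm thick, z up.
- bay1 (a point): Carousel bay 1: middle of its floor (level with the disc's top face), 68 mm from the axis, at 135 degrees from the bar; turns with the disc. Inside 70 mm (along its x axis, which runs radially outwards) by 30 mm; rim 4 mm high and 2 mm thick, z up.
- bay2 (a point): Carousel bay 2: middle of its floor (level with the disc's top face), 68 mm from the axis, at 225 degrees from the bar; turns with the disc. Inside 70 mm (along its x axis, which runs radially outwards) by 30 mm; rim 4 mm high and 2 mm thick, z up.
- bay3 (a point): Carousel bay 3: middle of its floor (level with the disc's top face), 68 mm from the axis, at 315 degrees from the bar; turns with the disc. Inside 70 mm (along its x axis, which runs radially outwards) by 30 mm; rim 4 mm high and 2 mm thick, z up.
- key_square_top (a point): Centre of the top of the grey square 22 x 22 mm key on the low white console (190 x 85 x 30 mm); the key stands 8 mm proud of its own black 42 mm square frame, which is 7 mm thick and lies on the console. Pressed straight down.
- key_square (a joint): How far that key is pressed in, m: 0 up, 0.005 fully down; it counts as pressed past 3.3 mm. Spring, 1.2 N at the top to 4 N at the bottom; it comes back up by itself.
- key_bar_top (a point): Centre of the top of the grey bar 34 mm by 12 mm key on the low white console (190 x 85 x 30 mm); the key stands 8 mm proud of its own black 42 mm square frame, which is 7 mm thick and lies on the console. Pressed straight down.
- key_bar (a joint): How far that key is pressed in, m: 0 up, 0.005 fully down; it counts as pressed past 3.3 mm. Spring, 1.2 N at the top to 4 N at the bottom; it comes back up by itself.
- key_round_top (a point): Centre of the top of the grey round, 26 mm in diameter key on the low white console (190 x 85 x 30 mm); the key stands 8 mm proud of its own black 42 mm square frame, which is 7 mm thick and lies on the console. Pressed straight down.
- key_round (a joint): How far that key is pressed in, m: 0 up, 0.005 fully down; it counts as pressed past 3.3 mm. Spring, 1.2 N at the top to 4 N at the bottom; it comes back up by itself.
- cartridge0_center (a point): Centre of a white test cartridge: a loose flat block 64 mm long (x), 24 mm wide (y), 20 mm high (z), about 35 g. All cartridges are alike; 2 to 4 of the four are there.
- cartridge1_center (a point): Centre of a white test cartridge: a loose flat block 64 mm long (x), 24 mm wide (y), 20 mm high (z), about 35 g. All cartridges are alike; 2 to 4 of the four are there.
- cartridge2_center (a point): Centre of a white test cartridge: a loose flat block 64 mm long (x), 24 mm wide (y), 20 mm high (z), about 35 g. All cartridges are alike; 2 to 4 of the four are there.
- cartridge3_center (a point): Centre of a white test cartridge: a loose flat block 64 mm long (x), 24 mm wide (y), 20 mm high (z), about 35 g. All cartridges are alike; 2 to 4 of the four are there.
- bottle_a_center (a point): Half-way up a small white dropper bottle with a red cap, 28 mm in diameter, 68 mm tall, beyond the work on the left. Not to be disturbed.
- bottle_b_center (a point): Half-way up a small white dropper bottle with a red cap, 28 mm in diameter, 68 mm tall, beyond the work on the right. Not to be disturbed.
- swab_cup: Grey cup of swabs, 68 mm wide and 85 mm tall (swabs to 135 mm), beyond the carousel on the left; origin in the middle of its foot. Not to be disturbed.
Not all that is in view belongs to the job. Leave any orange look-alike of the part that bears cartridge0_center alone.

How it is judged:
By the outcome, as a careful person would: the job done as asked, in the order asked, and still so for the second after the job is handed in, with the robot touching nothing.
Of cartridge0, cartridge1, cartridge2, cartridge3 only 2 to 4 are there at a start; the rules pass over those that are not, and their reading is None.
At some moment in a run one of cartridge0, cartridge1, cartridge2, cartridge3 may be knocked a few centimetres aside while the robot is not near it.
Once in a run the grip may slacken for a moment while it holds something.
It also fails if it takes over 210 s, if anything falls off the work surface, if the arm or the gripper's body presses on something with over 40 N, if the wrist force passes 120 N, or if a joint passes its speed limit or range.

ROBOT

A 6-joint arm with a two-finger parallel gripper is mounted at the origin on the work surface. World frame = base frame: x ahead of the robot, y to its left, z up, the work surface at z = 0. Lengths are in mm, angles in rad, forces in N, time in s.
With the tool pointing down it reaches from about 350 to 975 mm from the base axis. Payload 7.1 kg.
Tool frame: the origin (TCP) lies at the very end of the fingers, on their centre line; the grasp point (between the pads) lies ctrl.hold_point_z behind it (ctrl.hold_point_z is the distance from the TCP to the grasp point, in mm); z points along the fingers, y is the line along which they close (so a half turn about z gives the same grasp; the last joint's range is limited). The gripper opens to 88 mm and grips with 3 to 60 N. Pads are 20 mm wide; open, the fingers measure 115 mm over their backs; the gripper's body (75 mm by 178 mm) begins 61 mm behind the grasp point.
Start: joints at [1.227, 0.423, 1.63, -0, 1.089, -0.019], TCP at [199.418, 592.315, 222.675] pointing down, gripper open.
Joint ranges: [-3, 3], [-0.9, 2.11], [0.09, 2.58], [-1.31, 4.45], [0.11, 2.69], [-2.54, 2.54]. Speed limits (rad/s): [2.39, 2.39, 3.01, 3.14, 3.14, 3.14].

INTERFACE

Orientations are given as a rotation vector (axis times angle).
In Python, from workcell import ctrl gives the robot as it stands. The module is installed in compiled form; this text tells all that it offers.
- The arm moves only by the shell command python3 -m creep 'ROWS'. ROWS is JSON, a list of rows, each an object with "translation": the shift along the tool's x, y, z in mm, a list of three; "angular": the turn, a rotation vector about the tool's x, y, z in rad, a list of three; "jaw": the opening, from 0 (shut) to 1 (fully open). A call has exactly 8 rows; each row is the pose to reach, as a shift and turn from the pose commanded when the call began, along the tool's axes at that moment; what a row does not reach only later rows make up. A row lasts 1/8 s, in which the tool goes at most 62.5 mm and 10.7 degrees, less where a joint would pass 70% of its speed; a pose out of reach is approached as far as the arm can. A call with a gripper value outside its range is refused whole. The fingers move at their own pace and stop on an object; the grip force is fixed at half the most. Time passes only in rows, so rows that repeat a pose let the fingers close, or fill a call up. It gives the time, the measured TCP pose, the force, the opening and the grip force at its end, in the units of the state.
- ctrl.get_obs(): the state, without advancing time (a new reading comes with each control period).
- ctrl.get_image(name): name is "scene" or "top" or "wrist"; returns the picture (420x560x3 uint8, red, green, blue); there is no depth.
- ctrl.camera_info(name): a dict with "camera_matrix" (3x3 intrinsics, pixels), "distortion" ([k1, k2, p1, p2, k3] as OpenCV has them; the pictures are not rectified), "world_from_camera" (4x4, takes a point from camera to world coordinates). Camera axes: x right, y up, looking along -z (the intrinsics and any distortion apply to the point x, -y, -z); pixel columns grow to the right and rows downward; lengths in mm; the calibration is good to about 2 mm. A picture is of the moment at which its call begins: read the wrist's pose just before it. camera_info takes no time and is no camera call; for the wrist camera it gives the pose at the moment of the call.
- ctrl.close_job(): hands the job in; it is judged then, once.
Trained networks look in the newest picture that a camera, given by its name, has taken for a name from the list of things; names that differ only in an ending like _2 or _b are one class to them, and where a whole thing is asked for, a point or a joint stands for the part that bears it (a point fixed in the world has none). Each returns a list of dicts, best first, with "score" (0 to 1); they miss things now and then, are a little off and sometimes report something else, mostly with a low value. They report only what shows in the picture. A call takes as long as a camera call. They do not tell look-alikes from the thing itself.
- ctrl.look_for(camera, label): "rect" ([left, top, right, bottom] in pixels, round what is visible of it).
The state is a dict: "t": time; "qpos": joint angles; "qvel": joint speeds; "joint_torque": joint torques, N m; "ee_pos": TCP position; "orientation": TCP orientation; "ft_force": force on the tool from outside, world axes, zero at the start; "moment": the same for the moment, N m; "width": finger opening in mm; "grasp_force": force on a finger pad.
Only numpy, scipy, OpenCV 4.12 (cv2) and the standard library are available. Lean on these libraries where they do the work, as an engineer would, in place of code of your own. Each camera call takes 0.05 s, during which the arm holds its last target. There are 200 camera calls.

## Working session

There is one attempt and no reset: what is moved stays moved. The work goes in short steps, Python scripts to look and compute and a shell command to move; the robot and the scene stay as the last step left them, time stands still between calls to the robot, and variables do not carry over. Pictures are saved under pics/ and viewed, at most 14 in all, crops included, and the job is handed in when it is done.

```bash
mkdir -p pics
cat > h.py <<'E'
import numpy as np, cv2
from scipy.spatial.transform import Rotation as R
from workcell import ctrl
def snap(cam,name=None):
    ci=ctrl.camera_info(cam); im=ctrl.get_image(cam)
    if name: cv2.imwrite('pics/'+name,im[:,:,::-1])
    return im,ci
def ray(ci,uv,z):
    K=np.array(ci['camera_matrix']);d=np.array(ci['distortion']);T=np.array(ci['world_from_camera'])
    p=cv2.undistortPoints(np.array([[uv]],float),K,d)[0,0]
    v=T[:3,:3]@np.array([p[0],-p[1],-1]);o=T[:3,3]
    return o+v*(z-o[2])/v[2]
def proj(ci,P):
    K=np.array(ci['camera_matrix']);d=np.array(ci['distortion']);T=np.array(ci['world_from_camera'])
    c=T[:3,:3].T@(np.array(P,float)-T[:3,3]); 
    return cv2.projectPoints(np.array([[c[0],-c[1],-c[2]]]),np.zeros(3),np.zeros(3),K,d)[0].ravel()
def state():
    s=ctrl.get_obs(); 
    print('t',round(s['t'],2),'pos',np.round(s['ee_pos'],1),'F',np.round(s['ft_force'],1),'w',round(s['width'],1),'g',round(s['grasp_force'],1),'q',np.round(s['qpos'],2)); return s
def totool(dw):
    s=ctrl.get_obs(); return np.round(R.from_rotvec(s['orientation']).as_matrix().T@np.array(dw,float),1)
E
python3 - <<'E'
from h import *
np.set_printoptions(suppress=True)
s=state();print(R.from_rotvec(s['orientation']).as_matrix().round(3), ctrl.hold_point_z)
for c in('scene','top'):
    im,ci=snap(c,c+'0.png');print(c,np.round(ci['world_from_camera'],2).tolist(),np.round(ci['camera_matrix'],0).tolist())
    for l in('cartridge0_center','handle','pointer','read_mark','lock_seat','key_square_top','key_bar_top','key_round_top'):
        if c=='top':
            for d in ctrl.look_for(c,l)[:6]:print(l,np.round(d['rect']),round(d['score'],2))
E
```

```text
t 0.0 pos [199.2 591.8 221.9] F [-0.2 -0.8 -0.7] w 88.0 g 0.0 q [ 1.23  0.42  1.63 -0.    1.09 -0.02]
[[-0.948  0.319 -0.001]
 [ 0.319  0.948 -0.001]
 [ 0.    -0.002 -1.   ]] 18.700000000000003
scene [[-0.53, -0.61, 0.59, 1592.78], [0.85, -0.38, 0.37, 691.07], [-0.0, 0.7, 0.72, 1283.23], [0.0, 0.0, 0.0, 1.0]] [[536.0, 0.0, 280.0], [0.0, 536.0, 219.0], [0.0, 0.0, 1.0]]
top [[-0.03, 0.98, -0.18, 369.11], [-1.0, -0.03, -0.02, 38.9], [-0.02, 0.18, 0.98, 1092.12], [0.0, 0.0, 0.0, 1.0]] [[427.0, 0.0, 282.0], [0.0, 427.0, 205.0], [0.0, 0.0, 1.0]]
cartridge0_center [106. 214. 121. 241.] 0.83
cartridge0_center [147. 209. 165. 232.] 0.68
cartridge0_center [120. 184. 140. 204.] 0.53
handle [273. 158. 360. 245.] 0.7
pointer [272. 160. 359. 246.] 0.91
read_mark [265. 150. 402. 256.] 0.66
read_mark [377. 199. 390. 215.] 0.31
lock_seat [265. 154. 402. 255.] 0.9
key_square_top [452. 219. 461. 232.] 0.53
key_bar_top [446. 245. 467. 250.] 0.4
```

Run:
```python
import cv2
a=cv2.imread('pics/top0.png');b=a[140:290,80:480];cv2.imwrite('pics/top0c.png',cv2.resize(b,(800,300),interpolation=cv2.INTER_CUBIC))
```

```text
(no output)
```

View pics/top0.png

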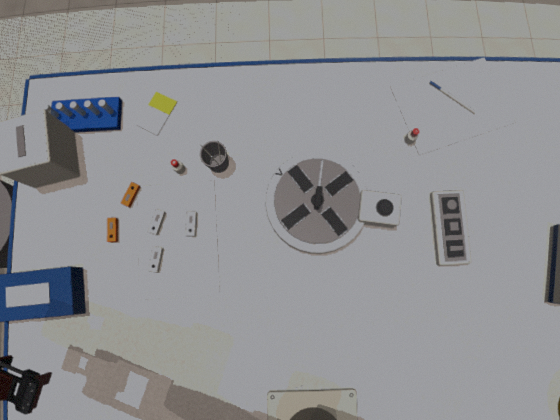

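View pics/top0c.png

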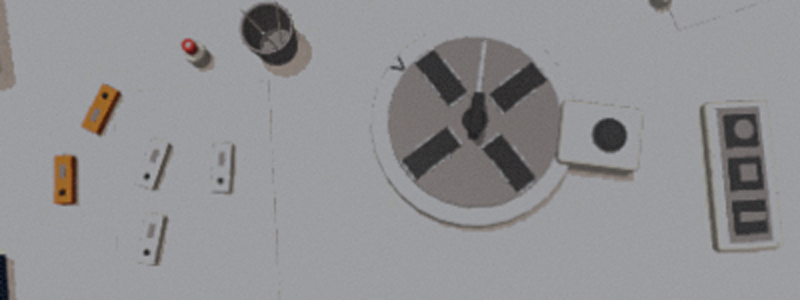

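View pics/scene0.png

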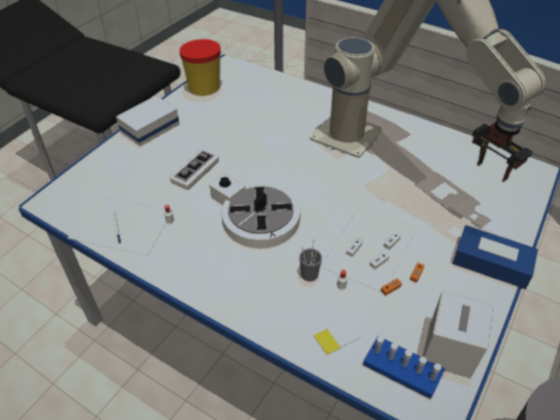

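The top picture shows three white cartridges at about (157,222), (191,224) and (156,259). Two orange look-alikes are at (130,195) and (112,230), so I exclude those. The carousel is at (318,200), with the pointer tip at (322,161) and the V at (279,171). The lock is at (384,207), and the keys at x≈452 run round, square, bar from far to near.

```bash
cat >> h.py <<'E'
def carts(im,ci,zt=20,amin=60,roi=None,thr=None,dbg=0):
    "white cartridges: outlines by local brightness; returns world centre/angle of each"
    g=im.astype(int); 
    return g
E
python3 - <<'E'
from h import *
np.set_printoptions(suppress=True)
im,ci=snap('top')
for n,uv,z in [('cartA',(157.5,222),20),('cartB',(191.5,224),20),('cartC',(156,259),20),('pointer',(322.5,161),53),('V',(278.5,171.5),44),('lockcap',(384.5,207.5),78),('round',(452,205),45),('square',(452.5,226.5),45),('bar',(455,248),45)]:
    print(n,ray(ci,uv,z).round(1))
for d,z in (('handle',103),):
    pass
# disc centre by fit: grey disc mask
hsv=cv2.cvtColor(im,cv2.COLOR_RGB2HSV);v=hsv[:,:,2]
print('rows', v[200,262:372:3])
r=cv2.cvtColor(im[195:275,100:210],cv2.COLOR_RGB2GRAY);print(np.percentile(r,[1,25,50,75,95,99]))
for c in ('scene',):
    im,ci=snap('scene')
    for l in('cartridge0_center','lock_seat','key_square_top','key_bar_top','key_round_top','read_mark','handle'):
        for d in ctrl.look_for('scene',l)[:4]:
            b=d['rect'];print(l,np.round(b),round(d['score'],2),ray(ci,((b[0]+b[2])/2,(b[1]+b[3])/2),20).round())
E
```

```text
cartA [532.7 381.6  20. ]
cartB [525.  292.4  20. ]
cartC [437.7 383.6  20. ]
pointer [670.5 -46.3  53. ]
V [649.2  65.6  44. ]
lockcap [ 542.4 -188.7   78. ]
round [ 548.9 -368.4   45. ]
square [ 494.5 -364.4   45. ]
bar [ 440.8 -365.8   45. ]
rows [161 159 160 159 116 119 119 120 118 120 119 120 123 119 118 119 103  51
  54  49  48 118 114 117 119 116 122 117 117 117 116 116 114 144 160 158
 159]
[ 65.98 155.   157.   157.   159.   160.  ]
cartridge0_center [379. 281. 400. 297.] 0.77 [628. 461.  20.]
cartridge0_center [371. 255. 391. 269.] 0.71 [548. 398.  20.]
cartridge0_center [410. 261. 425. 285.] 0.45 [528. 511.  20.]
lock_seat [208. 175. 301. 245.] 0.61 [564. -57.  20.]
lock_seat [226. 186. 293. 233.] 0.51 [554. -45.  20.]
key_square_top [209. 176. 302. 251.] 0.28 [575. -46.  20.]
key_square_top [228. 188. 292. 236.] 0.25 [563. -39.  20.]
key_round_top [207. 173. 300. 253.] 0.61 [577. -53.  20.]
key_round_top [384. 232. 400. 249.] 0.55 [449. 390.  20.]
read_mark [208. 176. 299. 251.] 0.63 [578. -53.  20.]
handle [227. 184. 297. 233.] 0.65 [546. -40.  20.]
handle [295. 249. 324. 280.] 0.61 [672. 215.  20.]
```

Run:
```python
from h import *
np.set_printoptions(suppress=True)
s=state();ci=ctrl.camera_info('wrist');T=np.array(ci['world_from_camera']);M=R.from_rotvec(s['orientation']).as_matrix()
print((M.T@(T[:3,3]-s['ee_pos'])).round(1),(M.T@T[:3,:3]).round(2),np.round(ci['camera_matrix']))
print(totool([490-199,345-592,80]))
```

```text
t 0.95 pos [199.4 592.3 222.7] F [-0.2  1.3  0.1] w 87.7 g 0.0 q [ 1.23  0.42  1.63 -0.    1.09 -0.02]
[  66.5   -0.7 -160.8] [[-0.    0.97  0.25]
 [ 1.    0.   -0.  ]
 [-0.    0.25 -0.97]] [[290.   0. 282.]
 [  0. 290. 207.]
 [  0.   0.   1.]]
[-354.6 -141.2  -80. ]
```

```bash
python3 -m creep '[{"translation":[-50,-20,-5],"angular":[0,0,0],"jaw":1},{"translation":[-100,-40,-10],"angular":[0,0,0],"jaw":1},{"translation":[-150,-60,-10],"angular":[0,0,0],"jaw":1},{"translation":[-200,-80,-10],"angular":[0,0,0],"jaw":1},{"translation":[-250,-100,-10],"angular":[0,0,0],"jaw":1},{"translation":[-300,-120,-10],"angular":[0,0,0],"jaw":1},{"translation":[-355,-141,-10],"angular":[0,0,0],"jaw":1},{"translation":[-355,-141,-10],"angular":[0,0,0],"jaw":1}]'
python3 - <<'E'
from h import *
state();im,ci=snap('wrist','w1.png')
for d in ctrl.look_for('wrist','cartridge0_center')[:6]:
    b=d['rect'];print(np.round(b),round(d['score'],2),ray(ci,((b[0]+b[2])/2,(b[1]+b[3])/2),10).round())
E
```

```text
t: 1.95
ee_pos: [493.6, 342.9, 232.7]
orientation: [0.515, 3.098, 0.0]
ft_force: [-0.0, 0.2, -0.4]
width: 87.8
grasp_force: 0.0
t 1.95 pos [493.6 342.9 232.7] F [-0.   0.2 -0.4] w 87.8 g 0.0 q [ 0.59  0.38  1.68 -0.    1.09 -0.65]
[385. 138. 419. 189.] 0.98 [519. 502.  10.]
[379. 209. 400. 256.] 0.67 [607. 464.  10.]
[313. 182. 330. 228.] 0.58 [538. 385.  10.]
```

View pics/w1.png

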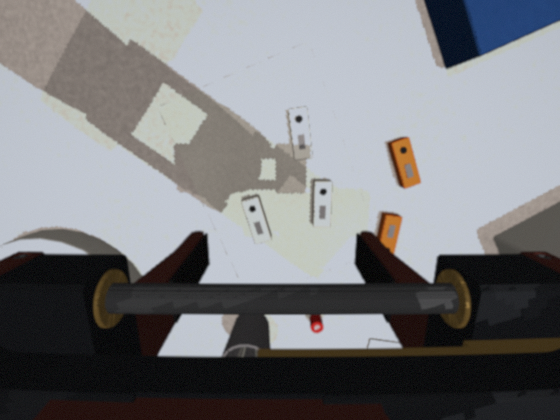

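Run:
```python
import cv2
a=cv2.imread('pics/w1.png');b=a[95:250,235:345];cv2.imwrite('pics/w1c.png',cv2.resize(b,None,fx=3.8,fy=3.8,interpolation=cv2.INTER_CUBIC))
```

```text
(no output)
```

View pics/w1c.png

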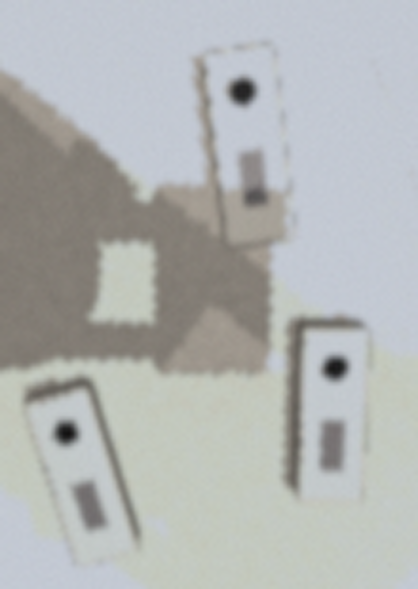

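```bash
cat >> h.py <<'E'
def box(ci,cs,z=20):
    P=np.array([ray(ci,c,z) for c in cs])[:,:2]; c=P.mean(0)
    l=((P[2]+P[3])-(P[0]+P[1]))/2; w=((P[1]+P[2])-(P[0]+P[3]))/2
    return c.round(1),round(float(np.degrees(np.arctan2(l[1],l[0]))),1),np.linalg.norm(l).round(1),np.linalg.norm(w).round(1)
def circ(P):
    A=np.c_[2*P,np.ones(len(P))];x=np.linalg.lstsq(A,(P**2).sum(1),rcond=None)[0];return x[:2],np.sqrt(x[2]+x[:2]@x[:2])
E
python3 - <<'E'
from h import *
np.set_printoptions(suppress=True)
s=state();ci=ctrl.camera_info('wrist')
for n,cs in dict(C=[(205,52),(272,42),(290,240),(228,245)],A=[(300,325),(370,325),(362,500),(296,495)],B=[(25,400),(92,383),(138,543),(76,565)]).items():
    print(n,box(ci,np.array(cs)/3.8+[235,95]))
im=cv2.imread('pics/top0.png');ci=ctrl.camera_info('top')
v=im.max(2)
def blob(seed,thr):
    m=(v<thr).astype(np.uint8);k,lab,st,ce=cv2.connectedComponentsWithStats(m);return (lab==lab[seed[1],seed[0]]).astype(np.uint8),st[lab[seed[1],seed[0]]],ce[lab[seed[1],seed[0]]]
m,st,ce=blob((340,205),138);print(st)
c=max(cv2.findContours(m,0,1)[0],key=cv2.contourArea)[:,0]
P=np.array([ray(ci,p,53)[:2] for p in c])
for _ in range(5):
    o,r=circ(P);e=abs(np.hypot(*(P-o).T)-r);P=P[e<max(3,2*np.median(e))]
print('disc',o.round(1),r.round(1),len(P))
m,st,ce=blob((384,207),100);print('cap',st,ce,[ray(ci,ce,z)[:2].round(1) for z in(83,74)])
for n,sd in(('round',(441,205)),('sq',(444,219)),('bar',(446,240))):
    m,st,ce=blob((int(sd[0])+0,sd[1]),100);print(n,st,ce)
for n,uv,z in [('pointer',(322.5,161),53),('V',(278.5,171.5),44)]:
    d=ray(ci,uv,z)[:2]-o;print(n,np.hypot(*d),np.degrees(np.arctan2(d[1],d[0])))
E
```

```text
t 2.05 pos [490.9 345.  232.5] F [-1.   0.3  0.1] w 87.9 g 0.0 q [ 0.59  0.38  1.68  0.    1.09 -0.65]
C (array([435.5, 388.3]), -11.8, np.float64(63.0), np.float64(21.3))
A (array([530.5, 387.9]), -18.8, np.float64(61.8), np.float64(23.8))
B (array([523.5, 298.3]), -4.0, np.float64(61.9), np.float64(24.0))
[ 274  158  124   86 6031]
disc [569.4 -30.4] 108.5 136
cap [376 199  17  17 225] [384.28       207.16888889] [array([ 542.4, -187.2]), array([ 543.9, -189.2])]
round [     0      0    560    420 223064] [284.32625614 208.23591884]
sq [444 217  18  19 238] [452.02941176 226.31512605]
bar [446 239  19  19 258] [454.54263566 248.18604651]
pointer 102.31694165139265 -8.897596992318276
V 124.85299242511381 50.27879004875306
```

The crop confirms all three are white with a dot and window, so A, B and C are true cartridges. Starting with B.

```bash
python3 -m creep '[{"translation":[-24,-18,50],"angular":[0,0,-0.12],"jaw":1},{"translation":[-48,-37,90],"angular":[0,0,-0.255],"jaw":1},{"translation":[-48,-37,130],"angular":[0,0,-0.255],"jaw":1},{"translation":[-48,-37,160],"angular":[0,0,-0.255],"jaw":1},{"translation":[-48,-37,160],"angular":[0,0,-0.255],"jaw":1},{"translation":[-48,-37,160],"angular":[0,0,-0.255],"jaw":1},{"translation":[-48,-37,160],"angular":[0,0,-0.255],"jaw":1},{"translation":[-48,-37,160],"angular":[0,0,-0.255],"jaw":1}]'
python3 - <<'E'
from h import *
s=state();print(R.from_rotvec(s['orientation']).as_matrix().round(3));im,ci=snap('wrist','w2.png')
print(proj(ci,s['ee_pos']).round(),proj(ci,[525.5,295,20]).round())
for d in ctrl.look_for('wrist','cartridge0_center')[:6]:
    b=d['rect'];print(np.round(b),round(d['score'],2),ray(ci,((b[0]+b[2])/2,(b[1]+b[3])/2),20).round())
E
```

```text
t: 3.05
ee_pos: [525.1, 295.6, 73.9]
orientation: [0.109, 3.138, 0.002]
ft_force: [0.4, -0.4, 0.2]
width: 87.5
grasp_force: 0.0
t 3.05 pos [525.1 295.6  73.9] F [ 0.4 -0.4  0.2] w 87.5 g 0.0 q [ 0.49  0.59  1.76  0.    0.79 -1.01]
[[-0.998  0.069  0.002]
 [ 0.069  0.998  0.001]
 [-0.002  0.001 -1.   ]]
[283. 249.] [282. 223.]
[373. 181. 426. 258.] 0.74 [530. 386.  20.]
[511. 150. 559. 235.] 0.62 [515. 493.  20.]
```

View pics/w2.png

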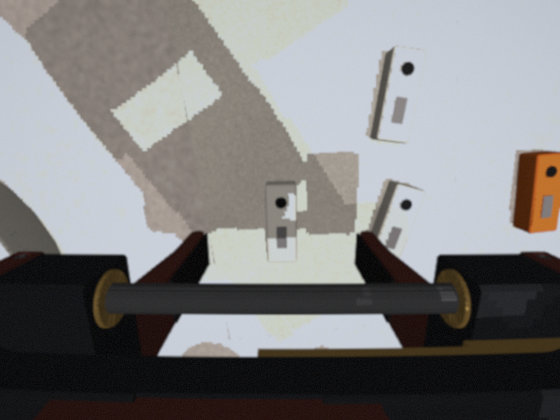

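Cartridge B lies centred between the fingers at (281,221) and is well aligned. Descend, grip and lift.

```bash
python3 -m creep '[{"translation":[0,0,40],"angular":[0,0,0],"jaw":1},{"translation":[0,0,66],"angular":[0,0,0],"jaw":1},{"translation":[0,0,66],"angular":[0,0,0],"jaw":1},{"translation":[0,0,66],"angular":[0,0,0],"jaw":0},{"translation":[0,0,66],"angular":[0,0,0],"jaw":0},{"translation":[0,0,66],"angular":[0,0,0],"jaw":0},{"translation":[0,0,66],"angular":[0,0,0],"jaw":0},{"translation":[0,0,66],"angular":[0,0,0],"jaw":0}]'
python3 - <<'E'
from h import *
state()
E
```

```text
t: 4.15
ee_pos: [524.6, 295.0, 6.9]
orientation: [0.11, 3.139, 0.0]
ft_force: [0.3, -0.2, -0.9]
width: 41.1
grasp_force: 0.0
t 4.15 pos [524.6 295.    6.9] F [ 0.3 -0.2 -0.9] w 41.1 g 0.0 q [ 0.49  0.7   1.77 -0.    0.67 -1.01]
```

```bash
python3 -m creep '[{"translation":[0,0,0],"angular":[0,0,0],"jaw":0},{"translation":[0,0,0],"angular":[0,0,0],"jaw":0},{"translation":[0,0,0],"angular":[0,0,0],"jaw":0},{"translation":[0,0,0],"angular":[0,0,0],"jaw":0},{"translation":[0,0,-30],"angular":[0,0,0],"jaw":0},{"translation":[0,0,-80],"angular":[0,0,0],"jaw":0},{"translation":[0,0,-130],"angular":[0,0,0],"jaw":0},{"translation":[0,0,-130],"angular":[0,0,0],"jaw":0}]'
python3 -m creep '[{"translation":[-3,-35,0],"angular":[0,0,0.15],"jaw":0},{"translation":[-6,-75,0],"angular":[0,0,0.3],"jaw":0},{"translation":[-10,-115,0],"angular":[0,0,0.45],"jaw":0},{"translation":[-14,-160,0],"angular":[0,0,0.6],"jaw":0},{"translation":[-17,-205,0],"angular":[0,0,0.75],"jaw":0},{"translation":[-20,-245,0],"angular":[0,0,0.873],"jaw":0},{"translation":[-23,-270,0],"angular":[0,0,0.873],"jaw":0},{"translation":[-23,-270,0],"angular":[0,0,0.873],"jaw":0}]'
python3 - <<'E'
from h import *
s=state();im,ci=snap('wrist','w3.png');s=state()
print(proj(ci,s['ee_pos']).round())
E
```

```text
t: 5.15
ee_pos: [527.0, 296.3, 140.8]
orientation: [0.109, 3.133, 0.006]
ft_force: [0.8, 0.2, -0.7]
width: 23.6
grasp_force: 29.9
t: 6.15
ee_pos: [527.8, 22.7, 135.5]
orientation: [-1.43, -2.795, 0.002]
ft_force: [-0.1, 0.2, -0.4]
width: 23.9
grasp_force: 29.9
t 6.15 pos [527.8  22.7 135.5] F [-0.1  0.2 -0.4] w 23.9 g 29.9 q [ 0.02  0.41  1.9  -0.    0.83 -0.6 ]
t 6.2 pos [527.9  23.7 135.6] F [-0.1 -0.2 -0.4] w 24.0 g 29.9 q [ 0.02  0.41  1.9   0.    0.83 -0.6 ]
[283. 247.]
```

View pics/w3.png

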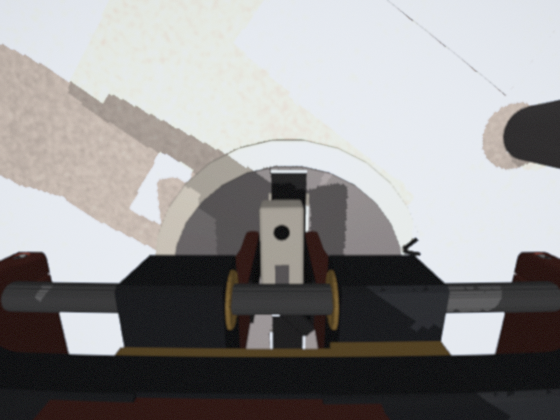

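```bash
python3 - <<'E'
from h import *
np.set_printoptions(suppress=True)
s=state();ci=ctrl.camera_info('wrist')
M=R.from_rotvec(s['orientation']).as_matrix();o=np.array([569.4,-30.4])
a=ray(ci,(289.5,174),57);b=ray(ci,(289,348),57)
d=a-b;print('bay ends',a,b,np.linalg.norm(d),'heading',np.degrees(np.arctan2(d[1],d[0])),'tool',np.degrees(np.arctan2(M[1,0],M[0,0])))
zt=s['ee_pos'][2]+13.5
e=ray(ci,(282,204),zt);print('cart end in tool',(M.T@(e-s['ee_pos'])).round(1))
v=ray(ci,(412,247),44);print('V',v,np.linalg.norm(v[:2]-o),np.degrees(np.arctan2(*(v[:2]-o)[::-1])))
# disc & base outline by circle points
P=np.array([ray(ci,p,53)[:2] for p in((182,240),(217,193),(289,167),(355,190),(403,252))]);print('disc',circ(P))
P=np.array([ray(ci,p,44)[:2] for p in((158,240),(200,183),(289,140),(380,175),(415,225))]);print('base',circ(P))
E
python3 - <<'E'
import cv2
a=cv2.imread('pics/w3.png');b=a[130:270,150:430];cv2.imwrite('pics/w3c.png',cv2.resize(b,None,fx=2.8,fy=2.8,interpolation=cv2.INTER_CUBIC))
E
```

```text
t 6.2 pos [527.9  23.7 135.6] F [-0.1 -0.2 -0.4] w 24.0 g 29.9 q [ 0.02  0.41  1.9   0.    0.83 -0.6 ]
bay ends [513.162755    54.50638043  57.        ] [613.37519776 -83.34482589  57.        ] 170.42737094711174 heading 126.01568763130913 tool 125.88618531799278
cart end in tool [ 30.4  -0.2 -13.5]
V [647.8673814   65.24916289  44.        ] 123.716984710943 50.63568903612167
disc (array([573.95142864, -27.96014685]), np.float64(106.19721826505713))
base (array([574.30795537, -27.67793353]), np.float64(126.95445269792003))
```

View pics/w3c.png

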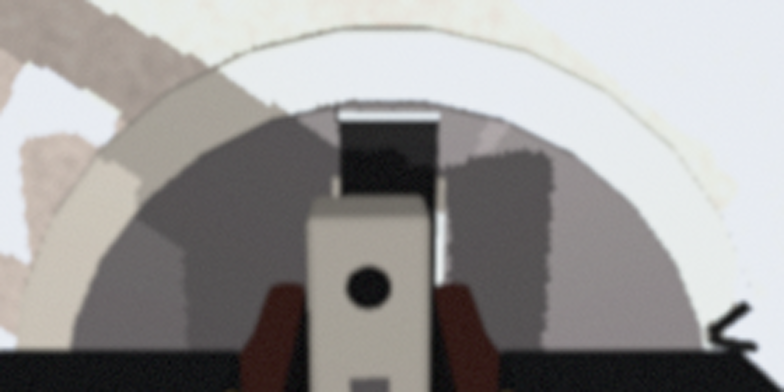

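The crop shows bay 1's outer end rim at (289,171), and the held cartridge's end at (282,205). It needs about 6 mm along tool +y. I'll descend partway and recheck.

```bash
python3 -m creep '[{"translation":[0,6,0],"angular":[0,0,0],"jaw":0},{"translation":[0,6,20],"angular":[0,0,0],"jaw":0},{"translation":[0,6,40],"angular":[0,0,0],"jaw":0},{"translation":[0,6,57],"angular":[0,0,0],"jaw":0},{"translation":[0,6,57],"angular":[0,0,0],"jaw":0},{"translation":[0,6,57],"angular":[0,0,0],"jaw":0},{"translation":[0,6,57],"angular":[0,0,0],"jaw":0},{"translation":[0,6,57],"angular":[0,0,0],"jaw":0}]'
python3 - <<'E'
from h import *
s=state();im,ci=snap('wrist');s=state()
b=im[160:270,210:360,::-1];cv2.imwrite('pics/w4c.png',cv2.resize(b,None,fx=5,fy=5,interpolation=cv2.INTER_CUBIC))
E
```

```text
t: 7.2
ee_pos: [533.9, 27.6, 80.3]
orientation: [1.426, 2.798, 0.001]
ft_force: [-0.8, -0.2, 0.3]
width: 23.7
grasp_force: 29.9
t 7.2 pos [533.9  27.6  80.3] F [-0.8 -0.2  0.3] w 23.7 g 29.9 q [ 0.03  0.5   1.92  0.    0.72 -0.6 ]
t 7.25 pos [533.8  27.5  80.2] F [ 0.6  0.1 -0.8] w 23.6 g 29.9 q [ 0.03  0.5   1.92 -0.    0.72 -0.6 ]
```

View pics/w4c.png

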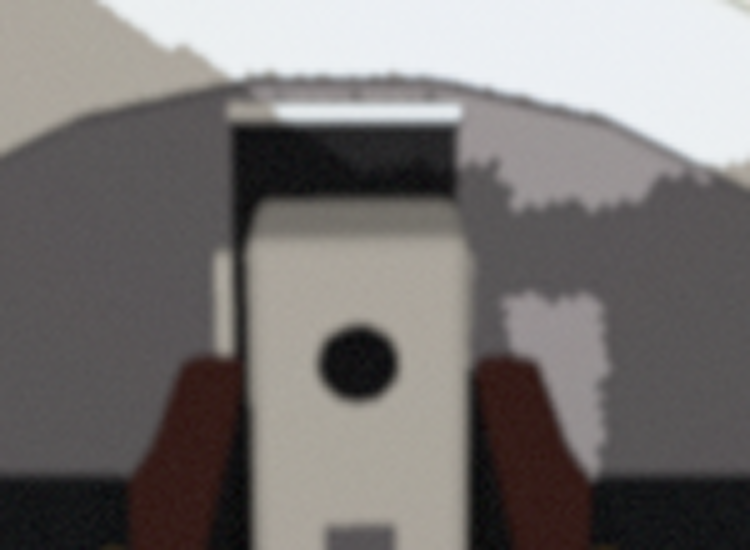

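Run:
```python
from h import *
np.set_printoptions(suppress=True)
s=state();ci=ctrl.camera_info('wrist');M=R.from_rotvec(s['orientation']).as_matrix()
f=lambda u,v,z:(M.T@(ray(ci,(210+u/5,160+v/5),z)-s['ee_pos'])).round(1)
print('rim in',f(345,127,57),'rim out',f(345,103,57),'floor?',f(345,127,53),'cart top',f(359,240,s['ee_pos'][2]+13.5),'cart bot',f(358,200,s['ee_pos'][2]-6.5))
print('rim L/R',f(228,115,57),f(462,115,57),'slot L/R',f(235,190,53),f(455,190,53))
```

```text
t 7.25 pos [533.8  27.5  80.2] F [ 0.6  0.1 -0.8] w 23.6 g 29.9 q [ 0.03  0.5   1.92 -0.    0.72 -0.6 ]
rim in [33.8 -2.  23.2] rim out [36.9 -2.  23.2] floor? [33.1 -2.1 27.2] cart top [ 28.3  -0.3 -13.5] cart bot [28.  -0.4  6.5]
rim L/R [ 35.4 -17.   23.1] [35.3 13.  23.2] slot L/R [ 24.7 -16.7  27.2] [24.6 12.5 27.2]
```

```bash
python3 -m creep '[{"translation":[3,-1.8,0],"angular":[0,0,0],"jaw":0},{"translation":[3,-1.8,7],"angular":[0,0,0],"jaw":0},{"translation":[3,-1.8,14],"angular":[0,0,0],"jaw":0},{"translation":[3,-1.8,20],"angular":[0,0,0],"jaw":0},{"translation":[3,-1.8,20],"angular":[0,0,0],"jaw":0},{"translation":[3,-1.8,20],"angular":[0,0,0],"jaw":0},{"translation":[3,-1.8,20],"angular":[0,0,0],"jaw":0.5},{"translation":[3,-1.8,20],"angular":[0,0,0],"jaw":0.5}]'
python3 -m creep '[{"translation":[0,0,0],"angular":[0,0,0],"jaw":0.5},{"translation":[0,0,0],"angular":[0,0,0],"jaw":0.5},{"translation":[0,0,-40],"angular":[0,0,0],"jaw":0.5},{"translation":[0,0,-90],"angular":[0,0,0],"jaw":0.5},{"translation":[0,0,-130],"angular":[0,0,0],"jaw":1},{"translation":[0,0,-130],"angular":[0,0,0],"jaw":1},{"translation":[0,0,-130],"angular":[0,0,0],"jaw":1},{"translation":[0,0,-130],"angular":[0,0,0],"jaw":1}]'
python3 - <<'E'
from h import *
s=state();im,ci=snap('wrist');s=state()
ci2=ctrl.camera_info('top');im2=ctrl.get_image('top')
b=im[120:260,130:430,::-1];t=im2[150:275,90:410,::-1]
cv2.imwrite('pics/w5.png',np.vstack([cv2.resize(b,(640,299)),cv2.resize(t,(640,250),interpolation=cv2.INTER_CUBIC)]))
E
```

```text
t: 8.25
ee_pos: [530.3, 28.9, 59.6]
orientation: [-1.427, -2.799, 0.0]
ft_force: [0.5, -0.0, 0.4]
width: 40.5
grasp_force: 0.0
t: 9.25
ee_pos: [529.2, 28.9, 188.2]
orientation: [-1.426, -2.797, 0.002]
ft_force: [-0.4, 0.5, 0.1]
width: 80.7
grasp_force: 0.0
t 9.25 pos [529.2  28.9 188.2] F [-0.4  0.5  0.1] w 80.7 g 0.0 q [ 0.03  0.33  1.87 -0.    0.95 -0.6 ]
t 9.3 pos [529.4  28.9 188.2] F [0.2 0.8 0.5] w 84.3 g 0.0 q [ 0.03  0.33  1.87 -0.    0.95 -0.6 ]
```

View pics/w5.png

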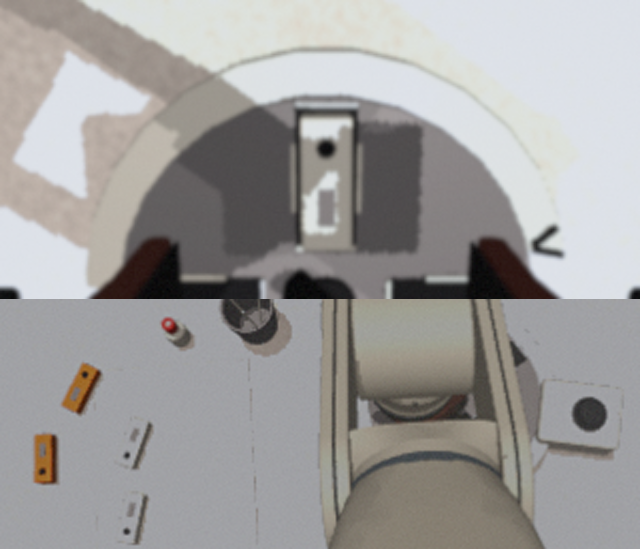

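Cartridge B lies flat inside bay 1, and A and C are unmoved. Now for A.

```bash
python3 -m creep '[{"translation":[36,27,0],"angular":[0,0,-0.15],"jaw":1},{"translation":[80,58,0],"angular":[0,0,-0.3],"jaw":1},{"translation":[122,90,0],"angular":[0,0,-0.45],"jaw":1},{"translation":[165,122,0],"angular":[0,0,-0.616],"jaw":1},{"translation":[208,154,20],"angular":[0,0,-0.616],"jaw":1},{"translation":[250,185,50],"angular":[0,0,-0.616],"jaw":1},{"translation":[286,210,90],"angular":[0,0,-0.616],"jaw":1},{"translation":[286,210,110],"angular":[0,0,-0.616],"jaw":1}]'
python3 -m creep '[{"translation":[0,0,0],"angular":[0,0,0],"jaw":1},{"translation":[0,0,0],"angular":[0,0,0],"jaw":1},{"translation":[0,0,0],"angular":[0,0,0],"jaw":1},{"translation":[0,0,0],"angular":[0,0,0],"jaw":1},{"translation":[0,0,0],"angular":[0,0,0],"jaw":1},{"translation":[0,0,0],"angular":[0,0,0],"jaw":1},{"translation":[0,0,0],"angular":[0,0,0],"jaw":1},{"translation":[0,0,0],"angular":[0,0,0],"jaw":1}]'
cat >> h.py <<'E'
def find_cart(im,ci,s,name=None):
    "cartridge near TCP: dark dot and window on its axis -> print; save crop"
    M=R.from_rotvec(s['orientation']).as_matrix()
    g=cv2.cvtColor(im,cv2.COLOR_RGB2GRAY)[120:262,215:350]
    m=(g<60).astype(np.uint8);k,lab,st,ce=cv2.connectedComponentsWithStats(m)
    for i in range(1,k):
        if 25<st[i,4]<400:
            p=ray(ci,ce[i]+[215,120],20);print('dark',st[i],'tool',(M.T@(p-s['ee_pos'])).round(1))
    if name: cv2.imwrite('pics/'+name,cv2.resize(im[120:270,200:360,::-1],None,fx=3.5,fy=3.5,interpolation=cv2.INTER_CUBIC))
E
python3 - <<'E'
from h import *
s=state();im,ci=snap('wrist');find_cart(im,ci,s,'w6.png')
E
```

```text
t: 10.35
ee_pos: [530.5, 385.7, 76.3]
orientation: [-0.505, -3.098, 0.003]
ft_force: [0.1, 0.2, 0.0]
width: 87.6
grasp_force: 0.0
t: 11.35
ee_pos: [532.1, 383.8, 79.6]
orientation: [-0.511, -3.1, 0.0]
ft_force: [0.1, -0.3, -0.0]
width: 87.7
grasp_force: 0.0
t 11.35 pos [532.1 383.8  79.6] F [ 0.1 -0.3 -0. ] w 87.7 g 0.0 q [ 0.61  0.64  1.63  0.    0.86 -0.64]
dark [66 76 10  9 62] tool [16.1  2.2 59.6]
```

View pics/w6.png

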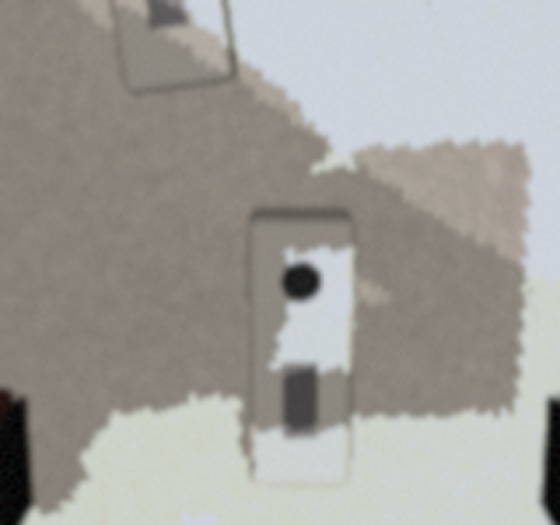

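Run:
```python
from h import *
s=state();ci=ctrl.camera_info('wrist');M=R.from_rotvec(s['orientation']).as_matrix()
f=lambda u,v,z:(M.T@(ray(ci,(200+u/3.5,120+v/3.5),z)-s['ee_pos'])).round(1)
print(f(301,218,20),f(301,485,20),f(250,350,20),f(352,350,20))
```

```text
t 11.4 pos [532.1 383.8  79.6] F [ 0.9  0.3 -0.2] w 87.8 g 0.0 q [ 0.61  0.64  1.63 -0.    0.86 -0.64]
[30.1  2.7 59.6] [-33.1   2.9  59.6] [-0.1 -8.7 59.6] [-0.1 14.3 59.6]
```

```bash
python3 -m creep '[{"translation":[-1.5,2.8,30],"angular":[0,0,0],"jaw":0.7},{"translation":[-1.5,2.8,60],"angular":[0,0,0],"jaw":0.7},{"translation":[-1.5,2.8,73],"angular":[0,0,0],"jaw":0.7},{"translation":[-1.5,2.8,73],"angular":[0,0,0],"jaw":0.7},{"translation":[-1.5,2.8,73],"angular":[0,0,0],"jaw":0},{"translation":[-1.5,2.8,73],"angular":[0,0,0],"jaw":0},{"translation":[-1.5,2.8,73],"angular":[0,0,0],"jaw":0},{"translation":[-1.5,2.8,73],"angular":[0,0,0],"jaw":0}]'
python3 -m creep '[{"translation":[0,0,0],"angular":[0,0,0],"jaw":0},{"translation":[0,0,0],"angular":[0,0,0],"jaw":0},{"translation":[0,0,0],"angular":[0,0,0],"jaw":0},{"translation":[0,0,-40],"angular":[0,0,0],"jaw":0},{"translation":[0,0,-90],"angular":[0,0,0],"jaw":0},{"translation":[0,0,-140],"angular":[0,0,0],"jaw":0},{"translation":[0,0,-180],"angular":[0,0,0],"jaw":0},{"translation":[0,0,-180],"angular":[0,0,0],"jaw":0}]'
```

```text
t: 12.4
ee_pos: [534.7, 386.1, 7.1]
orientation: [0.511, 3.099, 0.001]
ft_force: [0.1, 0.2, -0.3]
width: 25.0
grasp_force: 0.0
t: 13.4
ee_pos: [536.2, 387.2, 190.2]
orientation: [0.51, 3.095, 0.007]
ft_force: [-0.4, -0.2, -0.6]
width: 23.6
grasp_force: 30.0
```

```bash
python3 -m creep '[{"translation":[-20,-30,0],"angular":[0,0,0.15],"jaw":0},{"translation":[-45,-70,0],"angular":[0,0,0.33],"jaw":0},{"translation":[-73,-114,0],"angular":[0,0,0.51],"jaw":0},{"translation":[-101,-158,0],"angular":[0,0,0.69],"jaw":0},{"translation":[-129,-202,0],"angular":[0,0,0.87],"jaw":0},{"translation":[-157,-246,0],"angular":[0,0,1.05],"jaw":0},{"translation":[-185,-290,0],"angular":[0,0,1.23],"jaw":0},{"translation":[-208,-325,0],"angular":[0,0,1.4],"jaw":0}]'
python3 -m creep '[{"translation":[0,0,0],"angular":[0,0,0.17],"jaw":0},{"translation":[0,0,0],"angular":[0,0,0.34],"jaw":0},{"translation":[0,0,0],"angular":[0,0,0.51],"jaw":0},{"translation":[0,0,15],"angular":[0,0,0.65],"jaw":0},{"translation":[0,0,35],"angular":[0,0,0.79],"jaw":0},{"translation":[0,0,55],"angular":[0,0,0.79],"jaw":0},{"translation":[0,0,55],"angular":[0,0,0.79],"jaw":0},{"translation":[0,0,55],"angular":[0,0,0.79],"jaw":0}]'
python3 - <<'E'
from h import *
s=state();im,ci=snap('wrist','w7.png');M=R.from_rotvec(s['orientation']).as_matrix()
print('heading',np.degrees(np.arctan2(M[1,0],M[0,0])))
np.set_printoptions(linewidth=250)
g=cv2.cvtColor(im,cv2.COLOR_RGB2GRAY)
x,y=proj(ci,[627,11,53]);print('bay0 exp px',x,y, 'outer end', proj(ci,[572+105*np.cos(.6283),-29+105*np.sin(.6283),57]))
print('row180-190',g[178:200:4,250:330:2])
E
```

```text
t: 14.4
ee_pos: [626.4, 9.3, 184.6]
orientation: [-2.393, -2.032, 0.004]
ft_force: [1.1, 0.3, 0.1]
width: 23.3
grasp_force: 30.0
t: 15.4
ee_pos: [627.3, 11.4, 131.6]
orientation: [-2.989, -0.968, 0.0]
ft_force: [-0.1, 0.0, -0.3]
width: 23.9
grasp_force: 30.0
t 15.4 pos [627.3  11.4 131.6] F [-0.1  0.  -0.3] w 23.9 g 30.0 q [-0.    0.54  1.68 -0.    0.92  0.94]
heading 35.88379917746685
bay0 exp px 281.17960980779753 214.06728120920022 outer end [281.02425405 171.43618687]
row180-190 [[131 132 131 134 132 133 118  62  28  36  35  33  30  32  31  31  29  29  31  32  28  34  32  35  40 116 132 129 130 132 130 132 132 131 132 131 131 129 128 125]
 [131 130 133 133 134 134 130  71  31  33  29  32  31  31  33  31  32  32  33  31  33  33  31  29  34 107 132 131 132 131 132 130 131 129 130 130 130 130 131 129]
 [131 132 132 133 132 131 132  81  29  31  31  33  32  31  31  30  31  31  32  32  26  32  31  30  40 117 131 131 132 130 129 132 130 130 131 129 130 129 128 129]
 [130 130 130 131 131 131 125  61  29  31  30  26  28  33  30  28  32  33  27  29  33  31  26  26  39 108 131 131 131 131 128 130 131 130 131 129 129 129 129 129]
 [130 131 134 131 131 130 125  79  55  56  56  53  48  50  51  51  51  51  51  51  50  51  53  53  56 112 131 130 130 131 131 130 130 129 130 129 130 128 129 129]
 [131 131 130 132 131 129 114 112 114 113 112 115 116 115 117 116 117 116 117 115 117 117 116 117 118 115 117 130 130 131 128 129 129 132 129 130 128 128 128 128]]
```

```bash
python3 -m creep '[{"translation":[0,0,20],"angular":[0,0,0],"jaw":0},{"translation":[0,0,40],"angular":[0,0,0],"jaw":0},{"translation":[0,0,52],"angular":[0,0,0],"jaw":0},{"translation":[0,0,52],"angular":[0,0,0],"jaw":0},{"translation":[0,0,52],"angular":[0,0,0],"jaw":0},{"translation":[0,0,52],"angular":[0,0,0],"jaw":0},{"translation":[0,0,52],"angular":[0,0,0],"jaw":0},{"translation":[0,0,52],"angular":[0,0,0],"jaw":0}]'
cat >> h.py <<'E'
def prof(s,ci,im):
    "profiles down the middle and across the slot, near the held cartridge's end"
    M=R.from_rotvec(s['orientation']).as_matrix();g=cv2.cvtColor(im,cv2.COLOR_RGB2GRAY)
    f=lambda u,v,z:(M.T@(ray(ci,(u,v),z)-s['ee_pos'])).round(1)
    np.set_printoptions(linewidth=250,suppress=True)
    c=np.median(g[:,279:285],1).astype(int);print('col rows 160..250',c[160:250])
    for r in(190,194,198): print('row',r,'cols 240..324',g[r,240:324])
    return f
E
python3 - <<'E'
from h import *
s=state();im,ci=snap('wrist','w8.png');prof(s,ci,im)
E
```

```text
t: 16.45
ee_pos: [627.4, 11.4, 80.0]
orientation: [2.989, 0.966, 0.001]
ft_force: [0.0, -0.7, -0.6]
width: 23.8
grasp_force: 30.0
t 16.45 pos [627.4  11.4  80. ] F [ 0.  -0.7 -0.6] w 23.8 g 30.0 q [-0.    0.61  1.7  -0.    0.83  0.95]
col rows 160..250 [226 226 226 226 226 226 226 226 226 226 226 226 226 226 226 220 182 129 112 126 132 146 187 220 217 175 102  44  28  30  32  31  30  35  55  87 109 117 119 119 127 153 191 217 224 225 226 226 225 226 226 225 226 226 225 226 226 226 219 175 107  46
  27  26  26  26  27  27  27  25  21  19  17  29  68 114 143 150 150 151 150 151 150 151 150 151 150 149 151 150]
row 190 cols 240..324 [130 134 132 133 132 132 133 133 134 132 135 134 133 133 133 133 131 116  90  59  37  28  32  30  31  30  31  31  33  29  31  30  31  31  32  30  32  30  34  32  32  33  33  32  31  31  30  32  30  33  30  28  32  35  31  33  30  33  31  32  31  30
  30  45  85 120 131 133 133 133 134 132 132 133 133 131 131 132 133 131 131 130 132 132]
row 194 cols 240..324 [133 132 132 131 133 131 133 133 133 132 133 133 134 132 134 132 134 126 102  65  36  31  35  41  49  53  53  55  56  54  55  53  53  52  52  54  56  55  59  59  55  53  56  58  54  55  55  57  54  52  53  61  57  57  56  55  57  56  56  51  39  33
  31  40  77 110 128 132 133 132 133 131 131 132 132 133 131 132 132 130 133 132 131 129]
row 198 cols 240..324 [133 132 132 131 133 132 132 133 132 132 133 132 132 134 132 134 133 131 120  82  53  75  98 111 115 115 117 119 118 118 116 119 117 118 119 117 118 119 117 119 118 119 119 118 119 118 118 120 118 119 119 118 118 118 118 119 120 118 119 118 114  98
  74  71 102 125 133 131 133 132 132 131 132 131 131 130 132 131 132 130 132 130 130 131]
```

Run:
```python
from h import *
s=state();ci=ctrl.camera_info('wrist');M=R.from_rotvec(s['orientation']).as_matrix()
f=lambda u,v,z:(M.T@(ray(ci,(u,v),z)-s['ee_pos'])).round(1)
print('rim mid',f(281.2,183.6,57),'cart top',f(281.6,201.3,93.5),'bot',f(281.6,194.7,73.5))
```

```text
t 16.5 pos [627.3  11.4  79.9] F [ 0.5  0.4 -0.5] w 23.6 g 30.0 q [-0.    0.61  1.7  -0.    0.83  0.95]
rim mid [35.3  0.3 23. ] cart top [ 32.1   0.5 -13.5] bot [31.4  0.5  6.5]
```

```bash
python3 -m creep '[{"translation":[-0.5,0,7],"angular":[0,0,0],"jaw":0},{"translation":[-0.5,0,14],"angular":[0,0,0],"jaw":0},{"translation":[-0.5,0,20],"angular":[0,0,0],"jaw":0},{"translation":[-0.5,0,20],"angular":[0,0,0],"jaw":0},{"translation":[-0.5,0,20],"angular":[0,0,0],"jaw":0},{"translation":[-0.5,0,20],"angular":[0,0,0],"jaw":0.5},{"translation":[-0.5,0,20],"angular":[0,0,0],"jaw":0.5},{"translation":[-0.5,0,20],"angular":[0,0,0],"jaw":0.5}]'
python3 -m creep '[{"translation":[0,0,0],"angular":[0,0,0],"jaw":0.5},{"translation":[0,0,-40],"angular":[0,0,0],"jaw":0.5},{"translation":[0,0,-90],"angular":[0,0,0],"jaw":0.5},{"translation":[0,0,-130],"angular":[0,0,0],"jaw":1},{"translation":[0,0,-130],"angular":[0,0,0],"jaw":1},{"translation":[0,0,-130],"angular":[0,0,0],"jaw":1},{"translation":[0,0,-130],"angular":[0,0,0],"jaw":1},{"translation":[0,0,-130],"angular":[0,0,0],"jaw":1}]'
python3 - <<'E'
from h import *
s=state();im,ci=snap('wrist','w9.png')
im2,ct=snap('top','top9.png')
for d in ctrl.look_for('top','cartridge0_center')[:6]:
    b=d['rect'];print(np.round(b),round(d['score'],2),ray(ct,((b[0]+b[2])/2,(b[1]+b[3])/2),20).round())
f=lambda p:proj(ct,p).round()
print(f([436.5,386.5,20]))
E
```

```text
t: 17.5
ee_pos: [626.7, 11.1, 59.4]
orientation: [-2.989, -0.966, 0.0]
ft_force: [0.1, -0.6, 0.3]
width: 43.5
grasp_force: 0.0
t: 18.5
ee_pos: [626.1, 11.1, 188.3]
orientation: [-2.989, -0.965, 0.003]
ft_force: [0.9, 0.1, -0.1]
width: 86.8
grasp_force: 0.0
t 18.5 pos [626.1  11.1 188.3] F [ 0.9  0.1 -0.1] w 86.8 g 0.0 q [-0.    0.46  1.65 -0.    1.03  0.94]
[106. 216. 118. 241.] 0.86 [518. 503.  20.]
[121. 182. 140. 202.] 0.65 [614. 456.  20.]
[172. 160. 187. 175.] 0.6 [676. 326.  20.]
[447. 226. 458. 231.] 0.19 [ 492. -373.   20.]
[155. 260.]
```

```bash
python3 -m creep '[{"translation":[7,-45,0],"angular":[0,0,-0.15],"jaw":1},{"translation":[15,-95,0],"angular":[0,0,-0.32],"jaw":1},{"translation":[24,-148,0],"angular":[0,0,-0.49],"jaw":1},{"translation":[33,-202,0],"angular":[0,0,-0.66],"jaw":1},{"translation":[41,-256,0],"angular":[0,0,-0.83],"jaw":1},{"translation":[50,-310,0],"angular":[0,0,-1.0],"jaw":1},{"translation":[58,-364,0],"angular":[0,0,-1.17],"jaw":1},{"translation":[66,-415,0],"angular":[0,0,-1.34],"jaw":1}]'
python3 -m creep '[{"translation":[0,0,0],"angular":[0,0,-0.17],"jaw":1},{"translation":[0,0,0],"angular":[0,0,-0.34],"jaw":1},{"translation":[0,0,20],"angular":[0,0,-0.51],"jaw":1},{"translation":[0,0,50],"angular":[0,0,-0.68],"jaw":1},{"translation":[0,0,80],"angular":[0,0,-0.85],"jaw":1},{"translation":[0,0,110],"angular":[0,0,-0.964],"jaw":1},{"translation":[0,0,110],"angular":[0,0,-0.964],"jaw":1},{"translation":[0,0,110],"angular":[0,0,-0.964],"jaw":1}]'
python3 - <<'E'
from h import *
s=state();im,ci=snap('wrist','w10.png');find_cart(im,ci,s)
im2=cv2.imread('pics/w9.png')
a=cv2.resize(im[110:270,170:390,::-1],(640,465),interpolation=cv2.INTER_CUBIC)
b=cv2.resize(im2[130:240,190:370],(220,134))
cv2.imwrite('pics/w10c.png',a)
print(ctrl.look_for('wrist','cartridge0_center'))
E
```

```text
t: 19.65
ee_pos: [436.6, 387.9, 189.7]
orientation: [1.736, 2.618, 0.0]
ft_force: [1.0, 0.1, -0.4]
width: 87.7
grasp_force: 0.0
t: 20.65
ee_pos: [438.0, 386.7, 80.5]
orientation: [0.337, 3.123, 0.001]
ft_force: [-0.2, 0.7, -0.0]
width: 87.7
grasp_force: 0.0
t 20.65 pos [438.  386.7  80.5] F [-0.2  0.7 -0. ] w 87.7 g 0.0 q [ 0.7   0.56  1.8   0.    0.78 -0.65]
dark [62 73  9 10 67] tool [18.  -1.3 60.4]
[{'rect': [385.4, 331.4, 397.7, 350.7], 'score': 0.72}, {'rect': [409.3, 235.8, 446.9, 279.9], 'score': 0.62}]
```

View pics/w10c.png

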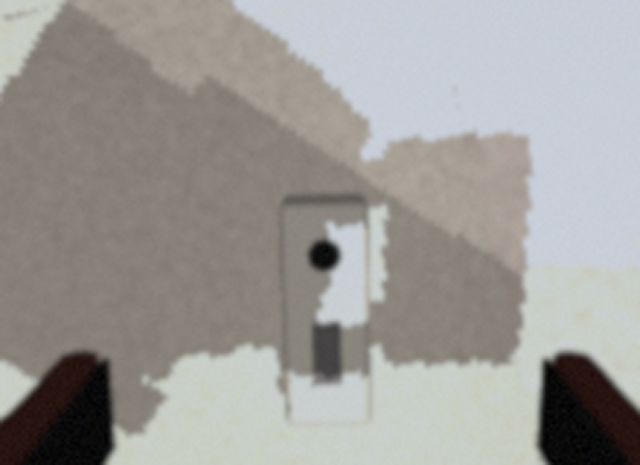

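Cartridge C is centred under the tool with its dot at (281,198). Grip, lift and carry it to bay 2.

```bash
python3 -m creep '[{"translation":[0.5,-1,30],"angular":[0,0,0],"jaw":0.7},{"translation":[0.5,-1,60],"angular":[0,0,0],"jaw":0.7},{"translation":[0.5,-1,73],"angular":[0,0,0],"jaw":0.7},{"translation":[0.5,-1,73],"angular":[0,0,0],"jaw":0.7},{"translation":[0.5,-1,73],"angular":[0,0,0],"jaw":0},{"translation":[0.5,-1,73],"angular":[0,0,0],"jaw":0},{"translation":[0.5,-1,73],"angular":[0,0,0],"jaw":0},{"translation":[0.5,-1,73],"angular":[0,0,0],"jaw":0}]'
python3 -m creep '[{"translation":[0,0,0],"angular":[0,0,0],"jaw":0},{"translation":[0,0,0],"angular":[0,0,0],"jaw":0},{"translation":[0,0,0],"angular":[0,0,0],"jaw":0},{"translation":[0,0,-40],"angular":[0,0,0],"jaw":0},{"translation":[0,0,-90],"angular":[0,0,0],"jaw":0},{"translation":[0,0,-140],"angular":[0,0,0],"jaw":0},{"translation":[0,0,-160],"angular":[0,0,0],"jaw":0},{"translation":[0,0,-160],"angular":[0,0,0],"jaw":0}]'
python3 -m creep '[{"translation":[-14,-35,0],"angular":[0,0,-0.08],"jaw":0},{"translation":[-34,-84,0],"angular":[0,0,-0.2],"jaw":0},{"translation":[-56,-138,0],"angular":[0,0,-0.32],"jaw":0},{"translation":[-78,-192,0],"angular":[0,0,-0.44],"jaw":0},{"translation":[-100,-246,0],"angular":[0,0,-0.56],"jaw":0},{"translation":[-122,-300,0],"angular":[0,0,-0.68],"jaw":0},{"translation":[-144,-354,0],"angular":[0,0,-0.8],"jaw":0},{"translation":[-174,-428,0],"angular":[0,0,-0.842],"jaw":0}]'
```

```text
t: 21.75
ee_pos: [437.1, 385.6, 7.0]
orientation: [0.334, 3.123, 0.001]
ft_force: [0.6, 1.2, -0.4]
width: 25.3
grasp_force: 0.2
t: 22.75
ee_pos: [437.5, 386.0, 168.1]
orientation: [0.333, 3.122, 0.004]
ft_force: [1.0, -0.5, -1.6]
width: 23.7
grasp_force: 30.0
t: 23.75
ee_pos: [512.6, -54.3, 165.0]
orientation: [0.975, -2.984, -0.002]
ft_force: [0.8, 0.3, 1.3]
width: 23.4
grasp_force: 30.0
```

```bash
python3 -m creep '[{"translation":[0,0,0],"angular":[0,0,0],"jaw":0},{"translation":[0,0,0],"angular":[0,0,0],"jaw":0},{"translation":[0,0,20],"angular":[0,0,0],"jaw":0},{"translation":[0,0,35],"angular":[0,0,0],"jaw":0},{"translation":[0,0,35],"angular":[0,0,0],"jaw":0},{"translation":[0,0,35],"angular":[0,0,0],"jaw":0},{"translation":[0,0,35],"angular":[0,0,0],"jaw":0},{"translation":[0,0,35],"angular":[0,0,0],"jaw":0}]'
python3 - <<'E'
from h import *
s=state();M=R.from_rotvec(s['orientation']).as_matrix()
print('heading',np.degrees(np.arctan2(M[1,0],M[0,0])),totool(np.array([517,-69,s['ee_pos'][2]])-s['ee_pos']))
E
```

```text
t: 24.75
ee_pos: [513.9, -52.6, 132.1]
orientation: [-0.972, 2.987, -0.001]
ft_force: [0.5, 0.1, -0.7]
width: 23.8
grasp_force: 30.0
t 24.75 pos [513.9 -52.6 132.1] F [ 0.5  0.1 -0.7] w 23.8 g 30.0 q [-0.13  0.4   1.93  0.    0.81 -2.32]
heading -143.95179895668218 [  7.1 -15.1   0. ]
```

```bash
python3 -m creep '[{"translation":[7,-15,0],"angular":[0,0,0],"jaw":0},{"translation":[7,-15,0],"angular":[0,0,0],"jaw":0},{"translation":[7,-15,20],"angular":[0,0,0],"jaw":0},{"translation":[7,-15,40],"angular":[0,0,0],"jaw":0},{"translation":[7,-15,52],"angular":[0,0,0],"jaw":0},{"translation":[7,-15,52],"angular":[0,0,0],"jaw":0},{"translation":[7,-15,52],"angular":[0,0,0],"jaw":0},{"translation":[7,-15,52],"angular":[0,0,0],"jaw":0}]'
python3 - <<'E'
from h import *
s=state();im,ci=snap('wrist','w11.png');prof(s,ci,im)
E
```

```text
t: 25.75
ee_pos: [517.3, -68.9, 80.4]
orientation: [-0.972, 2.986, -0.001]
ft_force: [0.3, -0.2, 0.2]
width: 23.9
grasp_force: 30.0
t 25.75 pos [517.3 -68.9  80.4] F [ 0.3 -0.2  0.2] w 23.9 g 30.0 q [-0.16  0.49  1.94 -0.    0.71 -2.36]
col rows 160..250 [209 208 208 208 208 208 205 194 179 170 169 168 169 165 151 119  88  81  88 101 126 151 156 134  90  44  21  19  18  21  20  18  17  20  40  70  96 109 111 113 114 119 133 148 158 163 165 165 166 166 166 166 167 166 166 166 166 166 161 142 103  57
  24  17  18  19  19  20  19  18  18  17  19  22  48  92 136 161 165 165 166 166 166 165 165 165 165 166 165 165]
row 190 cols 240..324 [108 107 108 107 108 108 108 107 107 108 109 105  99  91  89  88  89  90  89  88  78  50  27  17  21  19  21  24  25  16  21  21  15  18  19  18  16  26  18  20  16  21  22  19  20  20  19  21  22  20  18  18  20  18  16  22  23  15  18  17  21  19
  17  20  20  34  61  80  85  86  89  87  88  88  90  87  87  88  86  89  87  85  86  88]
row 194 cols 240..324 [108 109 107 108 107 105  99  95  95  99  91  88  88  89  86  87  86  87  87  87  78  50  27  30  33  36  35  39  38  40  40  39  40  38  40  36  37  38  42  39  41  40  42  41  38  41  38  42  38  37  40  39  40  41  37  38  41  39  38  37  29  18
  24  17  21  40  68  83  87  88  88  88  88  85  88  88  87  89  87  86  87  88  88  88]
row 198 cols 240..324 [109 106 103 100  91  89  87  87  87  87  88  86  86  86  89  88  88  89  86  88  80  77  94 108 111 112 109 111 112 112 112 112 112 112 113 111 111 114 111 111 111 111 112 113 112 114 114 112 114 113 112 111 114 113 112 113 113 112 113 112 109  95
  67  33  22  39  67  83  87  87  85  88  88  87  87  87  88  87  87  89  87  86  89  87]
```

Run:
```python
from h import *
s=state();ci=ctrl.camera_info('wrist');M=R.from_rotvec(s['orientation']).as_matrix();z=s['ee_pos'][2]
f=lambda u,v,z:(M.T@(ray(ci,(u,v),z)-s['ee_pos'])).round(1)
print('rim mid',f(283.3,181.9,57),'cart top',f(281.7,201.7,z+13.5),'bot',f(281.7,194.7,z-6.5))
```

```text
t 25.8 pos [517.2 -68.9  80.3] F [ 0.3  0.1 -0.4] w 23.8 g 30.0 q [-0.16  0.49  1.94  0.    0.71 -2.36]
rim mid [36.9  0.4 23.3] cart top [ 32.5  -0.6 -13.5] bot [32.1 -0.6  6.5]
```

```bash
python3 -m creep '[{"translation":[0.6,1,7],"angular":[0,0,0],"jaw":0},{"translation":[0.6,1,14],"angular":[0,0,0],"jaw":0},{"translation":[0.6,1,20.3],"angular":[0,0,0],"jaw":0},{"translation":[0.6,1,20.3],"angular":[0,0,0],"jaw":0},{"translation":[0.6,1,20.3],"angular":[0,0,0],"jaw":0},{"translation":[0.6,1,20.3],"angular":[0,0,0],"jaw":0.5},{"translation":[0.6,1,20.3],"angular":[0,0,0],"jaw":0.5},{"translation":[0.6,1,20.3],"angular":[0,0,0],"jaw":0.5}]'
python3 -m creep '[{"translation":[0,0,0],"angular":[0,0,0],"jaw":0.5},{"translation":[0,0,-40],"angular":[0,0,0],"jaw":0.5},{"translation":[0,0,-90],"angular":[0,0,0],"jaw":0.5},{"translation":[0,0,-130],"angular":[0,0,0],"jaw":0},{"translation":[0,0,-130],"angular":[0,0,0],"jaw":0},{"translation":[0,0,-130],"angular":[0,0,0],"jaw":0},{"translation":[0,0,-130],"angular":[0,0,0],"jaw":0},{"translation":[0,0,-130],"angular":[0,0,0],"jaw":0}]'
python3 - <<'E'
from h import *
s=state();im,ci=snap('wrist','w12.png');print(totool([543-517,-188.5+69,0]))
E
```

```text
t: 26.8
ee_pos: [515.5, -68.3, 59.3]
orientation: [0.972, -2.987, -0.0]
ft_force: [-0.2, -0.5, 0.1]
width: 44.2
grasp_force: 0.0
t: 27.8
ee_pos: [515.0, -68.3, 188.2]
orientation: [0.972, -2.985, -0.002]
ft_force: [-0.3, -0.0, -0.7]
width: 0.4
grasp_force: 0.0
t 27.8 pos [515.  -68.3 188.2] F [-0.3 -0.  -0.7] w 0.4 g 0.0 q [-0.15  0.32  1.89  0.    0.94 -2.35]
[ 4.930e+01 -1.119e+02 -1.000e-01]
```

```bash
python3 -m creep '[{"translation":[6,-14,0],"angular":[0,0,0.17],"jaw":0},{"translation":[12,-30,0],"angular":[0,0,0.35],"jaw":0},{"translation":[18,-46,0],"angular":[0,0,0.53],"jaw":0},{"translation":[25,-62,10],"angular":[0,0,0.71],"jaw":0},{"translation":[32,-80,25],"angular":[0,0,0.89],"jaw":0},{"translation":[40,-98,45],"angular":[0,0,1.07],"jaw":0},{"translation":[45,-114,65],"angular":[0,0,1.25],"jaw":0},{"translation":[45,-114,80],"angular":[0,0,1.4],"jaw":0}]'
python3 -m creep '[{"translation":[0,0,0],"angular":[0,0,0],"jaw":0},{"translation":[0,0,0],"angular":[0,0,0],"jaw":0},{"translation":[0,0,0],"angular":[0,0,0],"jaw":0},{"translation":[0,0,8],"angular":[0,0,0],"jaw":0},{"translation":[0,0,12],"angular":[0,0,0],"jaw":0},{"translation":[0,0,14],"angular":[0,0,0],"jaw":0},{"translation":[0,0,14],"angular":[0,0,0],"jaw":0},{"translation":[0,0,14],"angular":[0,0,0],"jaw":0}]'
python3 - <<'E'
from h import *
s=state();im,ci=snap('wrist','w13.png')
g=im.max(2);m=(g[60:260]<75).astype(np.uint8)
k,lab,st,ce=cv2.connectedComponentsWithStats(m)
for i in range(1,k):
    if st[i,4]>300:print(st[i]+[0,60,0,0,0],[ray(ci,ce[i]+[0,60],z).round(1) for z in(83,74)])
print(proj(ci,[545.5,-187,83]).round(),proj(ci,s['ee_pos']).round())
E
```

```text
t: 28.85
ee_pos: [546.3, -188.0, 107.9]
orientation: [-1.19, -2.906, 0.0]
ft_force: [0.3, 0.1, 0.1]
width: 0.7
grasp_force: 0.0
t: 29.85
ee_pos: [546.4, -187.1, 95.4]
orientation: [1.181, 2.911, -0.0]
ft_force: [0.2, -0.4, -0.3]
width: 0.4
grasp_force: 0.0
t 29.85 pos [ 546.4 -187.1   95.4] F [ 0.2 -0.4 -0.3] w 0.4 g 0.0 q [-0.35  0.53  1.81 -0.    0.8  -1.15]
[325  60 101  49 557] [array([517.3, -89.7,  83. ]), array([518.3, -87.1,  74. ])]
[ 453   60  107   76 6486] [array([572.5, -33.4,  83. ]), array([576.4, -27.8,  74. ])]
[ 415  142   65   99 3528] [array([594.4, -91.8,  83. ]), array([599.3, -89.2,  74. ])]
[ 188  207  188   53 3191] [array([ 543. , -188.3,   83. ]), array([ 545.3, -190.8,   74. ])]
[  5 246  56  14 377] [array([ 440.6, -310.6,   83. ]), array([ 437.6, -319.4,   74. ])]
[281. 240.] [282. 249.]
```

```bash
python3 -m creep '[{"translation":[0,0,6],"angular":[0,0,0],"jaw":0},{"translation":[0,0,11],"angular":[0,0,0],"jaw":0},{"translation":[0,0,16],"angular":[0,0,0],"jaw":0},{"translation":[0,0,16],"angular":[0,0,0],"jaw":0},{"translation":[0,0,16],"angular":[0,0,0],"jaw":0},{"translation":[0,0,16],"angular":[0,0,0],"jaw":0},{"translation":[0,0,16],"angular":[0,0,0],"jaw":0},{"translation":[0,0,16],"angular":[0,0,0],"jaw":0}]'
python3 -m creep '[{"translation":[0,0,0],"angular":[0,0,0],"jaw":0},{"translation":[0,0,0],"angular":[0,0,0],"jaw":0},{"translation":[0,0,0],"angular":[0,0,0],"jaw":0},{"translation":[0,0,0],"angular":[0,0,0],"jaw":0},{"translation":[0,0,0],"angular":[0,0,0],"jaw":0},{"translation":[0,0,0],"angular":[0,0,0],"jaw":0},{"translation":[0,0,0],"angular":[0,0,0],"jaw":0},{"translation":[0,0,0],"angular":[0,0,0],"jaw":0}]'
```

```text
t: 30.9
ee_pos: [546.2, -187.0, 79.4]
orientation: [-1.181, -2.911, 0.0]
ft_force: [-1.0, 1.4, 2.7]
width: 0.5
grasp_force: 1.0
t: 31.9
ee_pos: [546.3, -187.0, 79.4]
orientation: [-1.181, -2.911, -0.0]
ft_force: [-1.3, 0.4, 1.5]
width: 0.3
grasp_force: 1.0
```

```bash
python3 -m creep '[{"translation":[0,0,2],"angular":[0,0,0],"jaw":0},{"translation":[0,0,3.5],"angular":[0,0,0],"jaw":0},{"translation":[0,0,3.5],"angular":[0,0,0],"jaw":0},{"translation":[0,0,3.5],"angular":[0,0,0],"jaw":0},{"translation":[0,0,3.5],"angular":[0,0,0],"jaw":0},{"translation":[0,0,3.5],"angular":[0,0,0],"jaw":0},{"translation":[0,0,3.5],"angular":[0,0,0],"jaw":0},{"translation":[0,0,3.5],"angular":[0,0,0],"jaw":0}]'
python3 - <<'E'
from h import *
for i in range(6): s=ctrl.get_obs();print(np.round(s['ft_force'],1));ctrl.get_image('wrist')
E
```

```text
t: 32.9
ee_pos: [546.5, -187.1, 75.9]
orientation: [1.181, 2.911, 0.0]
ft_force: [0.0, 0.2, 2.0]
width: 0.8
grasp_force: 1.2
[0.  0.2 2. ]
[-0.8  0.2  3. ]
[-0.5 -1.3  3.5]
[-1.6  0.6  2.2]
[-1.6 -0.4  2.2]
[-0.6 -0.5  2.4]
```

The cap pushes back with about 2.5 N at z=76, above the latched height of 74. So it stands out and the carousel is free. Next, the grip bar.

```bash
python3 -m creep '[{"translation":[0,0,-40],"angular":[0,0,0],"jaw":0.1},{"translation":[0,0,-70],"angular":[0,0,0.15],"jaw":0.5},{"translation":[5,8,-74],"angular":[0,0,0.33],"jaw":0.5},{"translation":[22,32,-74],"angular":[0,0,0.51],"jaw":0.5},{"translation":[45,64,-74],"angular":[0,0,0.69],"jaw":0.5},{"translation":[68,98,-74],"angular":[0,0,0.87],"jaw":0.5},{"translation":[92,131,-74],"angular":[0,0,1.05],"jaw":0.5},{"translation":[92,131,-74],"angular":[0,0,1.23],"jaw":0.5}]'
python3 -m creep '[{"translation":[0,0,0],"angular":[0,0,0.17],"jaw":0.5},{"translation":[0,0,0],"angular":[0,0,0.35],"jaw":0.5},{"translation":[0,0,0],"angular":[0,0,0.53],"jaw":0.5},{"translation":[0,0,0],"angular":[0,0,0.71],"jaw":0.5},{"translation":[0,0,0],"angular":[0,0,0.89],"jaw":0.5},{"translation":[0,0,0],"angular":[0,0,1.07],"jaw":0.5},{"translation":[0,0,0],"angular":[0,0,1.25],"jaw":0.5},{"translation":[0,0,0],"angular":[0,0,1.297],"jaw":0.5}]'
python3 - <<'E'
from h import *
ctrl.get_image('wrist');ctrl.get_image('wrist');s=state();M=R.from_rotvec(s['orientation']).as_matrix()
im,ci=snap('wrist','w14.png')
print('heading',np.degrees(np.arctan2(M[1,0],M[0,0])),totool(np.array([572,-29,s['ee_pos'][2]])-s['ee_pos']))
b=im[100:270,130:430,::-1];cv2.imwrite('pics/w14c.png',cv2.resize(b,None,fx=2.6,fy=2.6,interpolation=cv2.INTER_CUBIC))
E
```

```text
t: 34.2
ee_pos: [571.7, -26.4, 149.6]
orientation: [-2.646, -1.692, 0.0]
ft_force: [-0.2, 0.9, -0.2]
width: 44.1
grasp_force: 0.0
t: 35.2
ee_pos: [571.4, -29.0, 149.6]
orientation: [3.132, -0.25, -0.001]
ft_force: [0.5, -0.9, 0.6]
width: 44.1
grasp_force: 0.0
t 35.3 pos [571.4 -28.9 149.6] F [-0.5 -0.5 -0.3] w 44.2 g 0.0 q [-0.07  0.44  1.8   0.    0.9   1.66]
heading -8.964386568351282 [ 0.6 -0.  -0. ]
```

View pics/w14c.png

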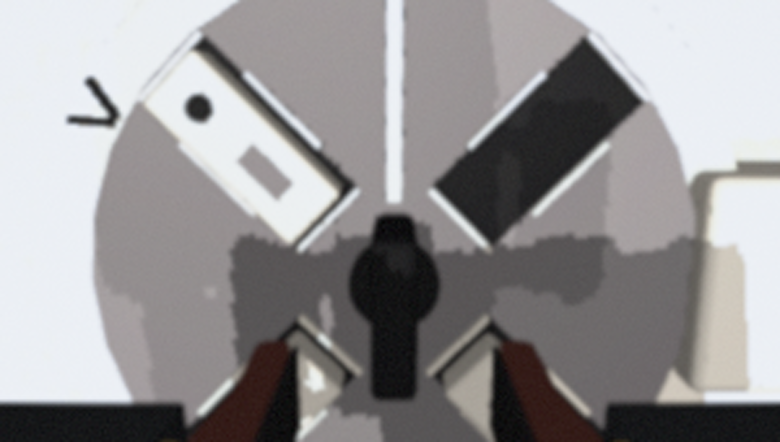

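The view shows cartridge A seated in bay 0, bay 3 empty and B and C in the near bays. The pointer runs straight up the image at x≈282, aligned with the tool, and the V is at (173,143). Descend and grip the bar.

```bash
python3 -m creep '[{"translation":[0.5,0,25],"angular":[0,0,0],"jaw":0.5},{"translation":[0.5,0,50],"angular":[0,0,0],"jaw":0.5},{"translation":[0.5,0,69],"angular":[0,0,0],"jaw":0.5},{"translation":[0.5,0,69],"angular":[0,0,0],"jaw":0.5},{"translation":[0.5,0,69],"angular":[0,0,0],"jaw":0},{"translation":[0.5,0,69],"angular":[0,0,0],"jaw":0},{"translation":[0.5,0,69],"angular":[0,0,0],"jaw":0},{"translation":[0.5,0,69],"angular":[0,0,0],"jaw":0}]'
python3 -m creep '[{"translation":[0,0,0],"angular":[0,0,0],"jaw":0},{"translation":[0,0,0],"angular":[0,0,0],"jaw":0},{"translation":[0,0,0],"angular":[0,0,-0.08],"jaw":0},{"translation":[0,0,0],"angular":[0,0,-0.16],"jaw":0},{"translation":[0,0,0],"angular":[0,0,-0.24],"jaw":0},{"translation":[0,0,0],"angular":[0,0,-0.32],"jaw":0},{"translation":[0,0,0],"angular":[0,0,-0.4],"jaw":0},{"translation":[0,0,0],"angular":[0,0,-0.48],"jaw":0}]'
python3 - <<'E'
from h import *
s=state();M=R.from_rotvec(s['orientation']).as_matrix()
print('heading',np.degrees(np.arctan2(M[1,0],M[0,0])),s['moment'])
E
```

```text
t: 36.35
ee_pos: [572.6, -28.8, 81.5]
orientation: [-3.132, 0.245, -0.002]
ft_force: [-0.5, 1.6, 3.5]
width: 13.7
grasp_force: 30.0
t: 37.35
ee_pos: [572.6, -28.4, 81.5]
orientation: [-3.099, -0.511, -0.002]
ft_force: [-0.6, 4.7, 5.7]
width: 13.7
grasp_force: 30.0
t 37.35 pos [572.6 -28.4  81.5] F [-0.6  4.7  5.7] w 13.7 g 30.0 q [-0.07  0.55  1.83  0.    0.77  1.17]
heading 18.70856156057153 [0.8323319  0.24118388 0.09975721]
```

```bash
python3 -m creep '[{"translation":[0,0,0],"angular":[0,0,-0.08],"jaw":0},{"translation":[0,0,0],"angular":[0,0,-0.16],"jaw":0},{"translation":[0,0,0],"angular":[0,0,-0.24],"jaw":0},{"translation":[0,0,0],"angular":[0,0,-0.32],"jaw":0},{"translation":[0,0,0],"angular":[0,0,-0.4],"jaw":0},{"translation":[0,0,0],"angular":[0,0,-0.48],"jaw":0},{"translation":[0,0,0],"angular":[0,0,-0.567],"jaw":0},{"translation":[0,0,0],"angular":[0,0,-0.567],"jaw":0}]'
python3 -m creep '[{"translation":[0,0,0],"angular":[0,0,0],"jaw":0},{"translation":[0,0,0],"angular":[0,0,0],"jaw":0},{"translation":[0,0,0],"angular":[0,0,0],"jaw":0},{"translation":[0,0,0],"angular":[0,0,0],"jaw":0.3},{"translation":[0,0,0],"angular":[0,0,0],"jaw":0.5},{"translation":[0,0,0],"angular":[0,0,0],"jaw":0.5},{"translation":[0,0,0],"angular":[0,0,0],"jaw":0.5},{"translation":[0,0,0],"angular":[0,0,0],"jaw":0.5}]'
python3 -m creep '[{"translation":[0,0,-20],"angular":[0,0,0],"jaw":0.5},{"translation":[0,0,-45],"angular":[0,0,0],"jaw":0.5},{"translation":[0,0,-68],"angular":[0,0,0],"jaw":0.5},{"translation":[0,0,-68],"angular":[0,0,0],"jaw":0.3},{"translation":[0,0,-68],"angular":[0,0,0],"jaw":0},{"translation":[0,0,-68],"angular":[0,0,0],"jaw":0},{"translation":[0,0,-68],"angular":[0,0,0],"jaw":0},{"translation":[0,0,-68],"angular":[0,0,0],"jaw":0}]'
python3 - <<'E'
from h import *
s=state();M=R.from_rotvec(s['orientation']).as_matrix()
im,ci=snap('wrist','w15.png');f=lambda u,v,z:ray(ci,(u,v),z)
np.set_printoptions(linewidth=250)
print('heading',np.degrees(np.arctan2(M[1,0],M[0,0])))
g=cv2.cvtColor(im,cv2.COLOR_RGB2GRAY).astype(int)
for r in (120,140,160): # white pointer line on grey
    row=g[r,255:310]; w=np.clip(row-np.median(row)-25,0,None); u=255+(w*np.arange(55)).sum()/w.sum()
    p=f(u,r,53)-[572,-29,53]; print(r,u,p.round(1),np.degrees(np.arctan2(p[1],p[0])))
sub=g[50:130,230:330]; m=(sub<80).astype(np.uint8);k,lab,st,ce=cv2.connectedComponentsWithStats(m)
for i in range(1,k):
    if st[i,4]>15:
        p=f(*(ce[i]+[230,50]),44)-[572,-29,44];print('V?',st[i]+[230,50,0,0,0],np.hypot(*p[:2]),np.degrees(np.arctan2(p[1],p[0])))
b=im[60:270,140:420,::-1];cv2.imwrite('pics/w15c.png',cv2.resize(b,None,fx=2.8,fy=2.8,interpolation=cv2.INTER_CUBIC))
E
```

```text
t: 38.35
ee_pos: [572.3, -28.0, 81.5]
orientation: [-2.834, -1.354, -0.001]
ft_force: [-1.7, 6.7, 6.9]
width: 14.1
grasp_force: 30.0
t: 39.35
ee_pos: [572.1, -29.1, 80.8]
orientation: [-2.835, -1.353, 0.0]
ft_force: [-0.3, -0.9, -0.1]
width: 43.7
grasp_force: 0.0
t: 40.35
ee_pos: [571.9, -29.0, 148.4]
orientation: [-2.835, -1.353, 0.001]
ft_force: [-0.3, 0.7, 0.8]
width: 0.8
grasp_force: 0.0
t 40.35 pos [571.9 -29.  148.4] F [-0.3  0.7  0.8] w 0.8 g 0.0 q [-0.07  0.44  1.8  -0.    0.9   0.61]
heading 51.03700139275883
120 281.061919504644 [48.7 60.2  0. ] 51.0299629511329
140 281.20063694267515 [38.3 47.2  0. ] 50.95056087224174
160 281.19718309859155 [27.5 33.9  0. ] 50.96869283683524
V? [273  62   7  16  21] 119.40775231084717 53.150541012000154
V? [283  62   8  17  24] 118.71461660798798 48.68515056677178
```

View pics/w15c.png

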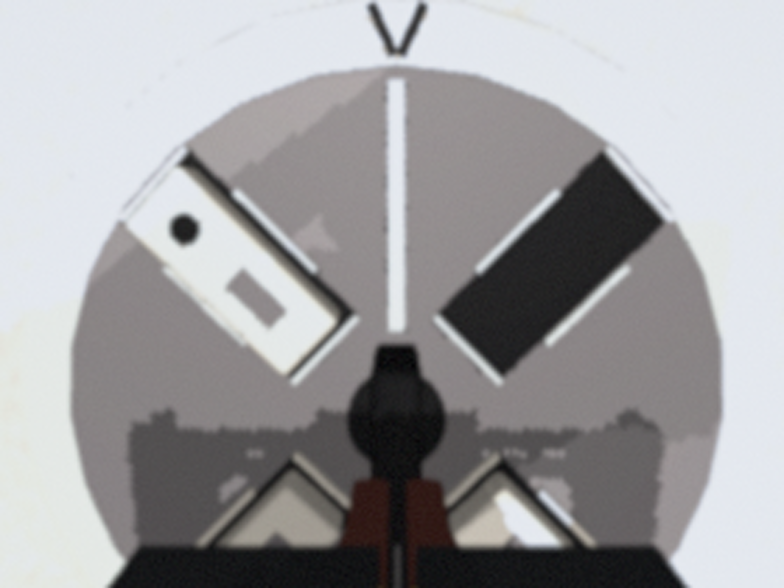

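The pointer (50.97°) lines up with the V (50.9°), and all three cartridges are seated. Now press the lock cap fully.

```bash
python3 -m creep '[{"translation":[-25,14,0],"angular":[0,0,0],"jaw":0},{"translation":[-60,34,0],"angular":[0,0,0],"jaw":0},{"translation":[-100,57,0],"angular":[0,0,0],"jaw":0},{"translation":[-139,79,0],"angular":[0,0,0],"jaw":0},{"translation":[-139,79,20],"angular":[0,0,0],"jaw":0},{"translation":[-139,79,45],"angular":[0,0,0],"jaw":0},{"translation":[-139,79,55],"angular":[0,0,0],"jaw":0},{"translation":[-139,79,55],"angular":[0,0,0],"jaw":0}]'
python3 -m creep '[{"translation":[0,0,10],"angular":[0,0,0],"jaw":0},{"translation":[0,0,16],"angular":[0,0,0],"jaw":0},{"translation":[0,0,21],"angular":[0,0,0],"jaw":0},{"translation":[0,0,25],"angular":[0,0,0],"jaw":0},{"translation":[0,0,27],"angular":[0,0,0],"jaw":0},{"translation":[0,0,27],"angular":[0,0,0],"jaw":0},{"translation":[0,0,27],"angular":[0,0,0],"jaw":0},{"translation":[0,0,27],"angular":[0,0,0],"jaw":0}]'
```

```text
t: 41.4
ee_pos: [545.8, -186.5, 93.4]
orientation: [-2.834, -1.353, 0.001]
ft_force: [0.3, 0.3, 0.1]
width: 0.7
grasp_force: 0.0
t: 42.4
ee_pos: [547.1, -186.9, 68.6]
orientation: [2.834, 1.353, 0.002]
ft_force: [-1.4, 2.2, 18.1]
width: 0.7
grasp_force: 8.7
```

Bottomed out at 18 N. Release, then feel the height.

```bash
python3 -m creep '[{"translation":[0,0,-10],"angular":[0,0,0],"jaw":0},{"translation":[0,0,-25],"angular":[0,0,0],"jaw":0},{"translation":[0,0,-25],"angular":[0,0,0],"jaw":0},{"translation":[0,0,-25],"angular":[0,0,0],"jaw":0},{"translation":[0,0,-25],"angular":[0,0,0],"jaw":0},{"translation":[0,0,-25],"angular":[0,0,0],"jaw":0},{"translation":[0,0,-15],"angular":[0,0,0],"jaw":0},{"translation":[0,0,-10],"angular":[0,0,0],"jaw":0}]'
python3 - <<'E'
from h import *
for i in range(8):
    ctrl.get_image('wrist');s=ctrl.get_obs();print(round(s['ee_pos'][2],1),np.round(s['ft_force'],1))
E
python3 -m creep '[{"translation":[0,0,2],"angular":[0,0,0],"jaw":0},{"translation":[0,0,4.5],"angular":[0,0,0],"jaw":0},{"translation":[0,0,4.5],"angular":[0,0,0],"jaw":0},{"translation":[0,0,4.5],"angular":[0,0,0],"jaw":0},{"translation":[0,0,4.5],"angular":[0,0,0],"jaw":0},{"translation":[0,0,4.5],"angular":[0,0,0],"jaw":0},{"translation":[0,0,4.5],"angular":[0,0,0],"jaw":0},{"translation":[0,0,4.5],"angular":[0,0,0],"jaw":0}]'
python3 - <<'E'
from h import *
for i in range(5):
    ctrl.get_image('wrist');s=ctrl.get_obs();print(round(s['ee_pos'][2],1),np.round(s['ft_force'],1))
print(totool([496-546,-363+187,0]))
E
```

```text
t: 43.4
ee_pos: [545.6, -186.6, 75.8]
orientation: [-2.834, -1.353, 0.001]
ft_force: [0.1, -0.4, -0.5]
width: 0.6
grasp_force: 0.0
75.4 [-0.1  0.  -0.2]
75.8 [-0.6  0.7  0.5]
76.2 [-0.2 -0.4  0.8]
76.6 [0.1 0.6 0.8]
76.8 [0.9 0.  0.3]
76.9 [-0.2  0.6 -0.3]
77.0 [0.  0.9 0.2]
77.1 [-0.8  0.4  0. ]
t: 44.8
ee_pos: [546.4, -186.8, 72.5]
orientation: [2.835, 1.353, 0.0]
ft_force: [0.4, -0.9, 2.3]
width: 0.6
grasp_force: 1.3
72.4 [ 1.  -1.   2.4]
72.5 [1.5 0.4 3.4]
72.4 [ 1.8 -1.2  2.8]
72.5 [ 1.3 -0.9  2.4]
72.4 [ 1.3 -0.6  4.2]
[-168.3   71.8    0. ]
```

The cap gives no contact at 77 and pushes back at 72.5, so it is latched in. Move over the console and locate the keys with the wrist camera.

```bash
python3 -m creep '[{"translation":[0,0,-40],"angular":[0,0,0],"jaw":0},{"translation":[-10,4,-65],"angular":[0,0,0],"jaw":0},{"translation":[-50,21,-65],"angular":[0,0,0],"jaw":0},{"translation":[-95,40,-65],"angular":[0,0,0],"jaw":0},{"translation":[-135,58,-65],"angular":[0,0,0],"jaw":0},{"translation":[-168,72,-65],"angular":[0,0,0],"jaw":0},{"translation":[-168,72,-65],"angular":[0,0,0],"jaw":0},{"translation":[-168,72,-65],"angular":[0,0,0],"jaw":0}]'
python3 - <<'E'
from h import *
for i in range(3):ctrl.get_image('wrist')
s=state();im,ci=snap('wrist','w16.png')
for n,p in dict(sq=[497,-363,45],rd=[551.5,-367,45],bar=[443.4,-364.4,45]).items():print(n,proj(ci,p).round())
g=im.max(2);m=(g[20:265]<75).astype(np.uint8)
k,lab,st,ce=cv2.connectedComponentsWithStats(m)
for i in range(1,k):
    if st[i,4]>150:print(st[i]+[0,20,0,0,0],ce[i]+[0,20],ray(ci,ce[i]+[0,20],37).round(1))
for l in('key_square_top','key_bar_top','key_round_top'):
    for d in ctrl.look_for('wrist',l)[:3]:
        b=d['rect'];print(l,np.round(b),round(d['score'],2),ray(ci,((b[0]+b[2])/2,(b[1]+b[3])/2),45).round())
E
```

```text
t: 46.05
ee_pos: [496.0, -361.8, 136.8]
orientation: [-2.834, -1.352, 0.001]
ft_force: [0.2, 0.8, 0.5]
width: 0.3
grasp_force: 0.0
t 46.2 pos [ 496.7 -361.4  137.2] F [0.3 0.3 0.6] w 0.7 g 0.0 q [-0.65  0.51  1.71  0.    0.92  0.03]
sq [283. 210.]
rd [334. 176.]
bar [239. 247.]
[169  20  38   9 232] [187.17672414  23.03017241] [ 534.4 -193.4   37. ]
[ 303  145   61   61 1391] [332.00359454 174.4852624 ] [ 551.5 -366.6   37. ]
[ 184  183  196   82 5028] [274.24244232 238.91388226] [ 471.9 -381.5   37. ]
[  0 252  48  13 458] [ 25.36899563 259.34497817] [ 263.2 -241.8   37. ]
[516 253  44  12 446] [536.9058296  259.15470852] [ 662.1 -564.4   37. ]
key_square_top [274. 198. 302. 229.] 0.8 [ 499. -369.   45.]
key_bar_top [225. 233. 253. 253.] 0.81 [ 446. -362.   45.]
```

Run:
```python
from h import *
import numpy as np
s=state();ci=ctrl.camera_info('wrist');im=cv2.imread('pics/w16.png');g=im.max(2)
m=(g>=85).astype(np.uint8);k,lab,st,ce=cv2.connectedComponentsWithStats(m,connectivity=4)
for i in range(1,k):
    if st[i,4]>60 and st[i,4]<3000:print(st[i],ce[i].round(1),ray(ci,ce[i],45).round(1), int(np.median(g[lab==i])))
ct=ctrl.camera_info('top');t=cv2.imread('pics/top9.png').max(2)
m=(t<100).astype(np.uint8);k,lab,st,ce=cv2.connectedComponentsWithStats(m)
for i in range(1,k):
    if 435<ce[i][0]<470 and 180<ce[i][1]<270 and st[i,4]>100:print('top frame',st[i],ray(ct,st[i][:2]+(st[i][2:4]-1)/2,37).round(1))
```

```text
t 46.4 pos [ 496.8 -362.   137.4] F [0.  0.8 0.1] w 0.6 g 0.0 q [-0.65  0.51  1.71  0.    0.92  0.03]
[321 163  29  29 623] [335. 177.] [ 552. -369.   45.] 126
[278 201  16  10  83] [285.9 205.5] [ 502.4 -361.9   45. ] 107
[279 221  15   8  69] [285.9 223.9] [ 491.5 -375.5   45. ] 91
[228 237  22  17 181] [237.8 246.1] [ 443.1 -364.1   45. ] 93
[275 274  14  76 557] [281.4 316.4] [ 427.4 -448.1   45. ] 104
top frame [441 197  19  18 226] [ 549.2 -366.2   37. ]
top frame [444 218  18  18 228] [ 495.5 -367.5   37. ]
top frame [446 239  18  19 245] [ 441.4 -367.6   37. ]
```

```bash
python3 -m creep '[{"translation":[-4,4,30],"angular":[0,0,0],"jaw":0},{"translation":[-4,4,60],"angular":[0,0,0],"jaw":0},{"translation":[-4,4,82],"angular":[0,0,0],"jaw":0},{"translation":[-4,4,90],"angular":[0,0,0],"jaw":0},{"translation":[-4,4,95],"angular":[0,0,0],"jaw":0},{"translation":[-4,4,98.5],"angular":[0,0,0],"jaw":0},{"translation":[-4,4,98.5],"angular":[0,0,0],"jaw":0},{"translation":[-4,4,98.5],"angular":[0,0,0],"jaw":0}]'
python3 - <<'E'
from h import *
for i in range(3):
    s=ctrl.get_obs();print(round(s['ee_pos'][2],1),np.round(s['ft_force'],1));ctrl.get_image('wrist')
E
```

```text
t: 47.4
ee_pos: [497.2, -368.2, 40.3]
orientation: [2.835, 1.353, 0.0]
ft_force: [-3.2, 3.7, 6.5]
width: 0.2
grasp_force: 4.0
40.3 [-3.2  3.7  6.5]
40.3 [-2.6  3.7  7.6]
40.3 [-3.3  4.1  8.5]
```

```bash
python3 -m creep '[{"translation":[0,0,-15],"angular":[0,0,0],"jaw":0},{"translation":[0,0,-35],"angular":[0,0,0],"jaw":0},{"translation":[0,0,-35],"angular":[0,0,0],"jaw":0},{"translation":[-16,-21,-35],"angular":[0,0,0],"jaw":0},{"translation":[-32.6,-42.7,-35],"angular":[0,0,0],"jaw":0},{"translation":[-32.6,-42.7,-35],"angular":[0,0,0],"jaw":0},{"translation":[-32.6,-42.7,-35],"angular":[0,0,0],"jaw":0},{"translation":[-32.6,-42.7,-35],"angular":[0,0,0],"jaw":0}]'
python3 -m creep '[{"translation":[0,0,15],"angular":[0,0,0],"jaw":0},{"translation":[0,0,26],"angular":[0,0,0],"jaw":0},{"translation":[0,0,31],"angular":[0,0,0],"jaw":0},{"translation":[0,0,35],"angular":[0,0,0],"jaw":0},{"translation":[0,0,35],"angular":[0,0,0],"jaw":0},{"translation":[0,0,35],"angular":[0,0,0],"jaw":0},{"translation":[0,0,35],"angular":[0,0,0],"jaw":0},{"translation":[0,0,35],"angular":[0,0,0],"jaw":0}]'
python3 - <<'E'
from h import *
for i in range(3):
    s=ctrl.get_obs();print(s['ee_pos'].round(1) if hasattr(s['ee_pos'],'round') else s['ee_pos'],np.round(s['ft_force'],1));ctrl.get_image('wrist')
E
```

```text
t: 48.55
ee_pos: [444.5, -367.1, 74.0]
orientation: [2.834, 1.354, 0.001]
ft_force: [0.3, 0.4, -0.3]
width: 0.5
grasp_force: 0.0
t: 49.55
ee_pos: [443.1, -366.3, 40.1]
orientation: [-2.834, -1.353, 0.0]
ft_force: [-3.7, 4.9, 16.7]
width: 0.6
grasp_force: 8.2
[ 443.1 -366.3   40.1] [-3.7  4.9 16.7]
[ 443.1 -366.3   40.1] [-4.6  5.  17. ]
[ 443.1 -366.3   40.1] [-4.3  4.7 16.9]
```

```bash
python3 -m creep '[{"translation":[0,0,-15],"angular":[0,0,0],"jaw":0},{"translation":[0,0,-35],"angular":[0,0,0],"jaw":0},{"translation":[0,0,-35],"angular":[0,0,0],"jaw":0},{"translation":[22,28,-35],"angular":[0,0,0],"jaw":0},{"translation":[45,57,-35],"angular":[0,0,0],"jaw":0},{"translation":[67,86,-35],"angular":[0,0,0],"jaw":0},{"translation":[67,86,-35],"angular":[0,0,0],"jaw":0},{"translation":[67,86,-35],"angular":[0,0,0],"jaw":0}]'
python3 -m creep '[{"translation":[0,0,15],"angular":[0,0,0],"jaw":0},{"translation":[0,0,26],"angular":[0,0,0],"jaw":0},{"translation":[0,0,31],"angular":[0,0,0],"jaw":0},{"translation":[0,0,35],"angular":[0,0,0],"jaw":0},{"translation":[0,0,35],"angular":[0,0,0],"jaw":0},{"translation":[0,0,35],"angular":[0,0,0],"jaw":0},{"translation":[0,0,35],"angular":[0,0,0],"jaw":0},{"translation":[0,0,35],"angular":[0,0,0],"jaw":0}]'
python3 -m creep '[{"translation":[0,0,-15],"angular":[0,0,0],"jaw":0},{"translation":[0,0,-35],"angular":[0,0,0],"jaw":0},{"translation":[0,0,-80],"angular":[0,0,0],"jaw":0},{"translation":[0,0,-130],"angular":[0,0,0],"jaw":0},{"translation":[0,0,-130],"angular":[0,0,0],"jaw":0},{"translation":[0,0,-130],"angular":[0,0,0],"jaw":0},{"translation":[0,0,-130],"angular":[0,0,0],"jaw":0},{"translation":[0,0,-130],"angular":[0,0,0],"jaw":0}]'
python3 - <<'E'
from h import *
np.set_printoptions(linewidth=220)
im,ct=snap('top','topF.png');g=cv2.cvtColor(im,cv2.COLOR_RGB2GRAY)
o=np.array([572,-29]);P=50.95
for i,a in enumerate((45,135,225,315)):
    h=np.radians(P+a);d=np.array([np.cos(h),np.sin(h)])
    v=[]
    for r in (45,56,68,80,92):
        u=proj(ct,[*(o-[2.6,1.4]+r*d),73 if i<3 else 53]);v.append(int(g[int(round(u[1])),int(round(u[0]))]))
    print('bay',i,v)
for d in ctrl.look_for('top','cartridge0_center')[:6]:
    b=d['rect'];c=((b[0]+b[2])/2,(b[1]+b[3])/2);print(np.round(b),round(d['score'],2),im[int(c[1])-3,int(c[0])])
# white cartridges left on table: dark dots in the pick area
for n,p in dict(A=[534,386,0],B=[525,295,0],C=[437,386,0]).items():
    u=proj(ct,p).astype(int);w=g[u[1]-16:u[1]+17,u[0]-16:u[0]+17];print(n,w.min(),w.max())
E
```

```text
t: 50.7
ee_pos: [551.4, -368.3, 73.2]
orientation: [-2.834, -1.353, 0.002]
ft_force: [-1.2, -0.5, -0.8]
width: 0.6
grasp_force: 0.0
t: 51.7
ee_pos: [551.2, -368.5, 40.1]
orientation: [-2.833, -1.353, 0.002]
ft_force: [-8.6, 3.0, 15.2]
width: 0.5
grasp_force: 7.4
t: 52.7
ee_pos: [551.8, -368.4, 167.5]
orientation: [-2.833, -1.353, 0.002]
ft_force: [-0.4, -0.1, 0.2]
width: 0.5
grasp_force: 0.0
bay 0 [161, 126, 138, 163, 122]
bay 1 [157, 128, 161, 136, 162]
bay 2 [157, 127, 162, 145, 163]
bay 3 [52, 53, 52, 51, 57]
[122. 183. 140. 203.] 0.76 [162 108  40]
[107. 218. 119. 243.] 0.68 [159 104  48]
[275. 194. 305. 212.] 0.49 [155 156 159]
A 159 168
B 159 166
C 160 166
```

All three white cartridges are in bays 0, 1 and 2, bay 3 is empty, and none are left on the table. The lock is latched and all three keys were pressed in order and released, so I'm handing in.

```bash
python3 -c "
from workcell import ctrl
print(ctrl.close_job())"
```

```text
the job is handed in; nothing more can be done
None
```

I loaded the three white cartridges into bays 0, 1 and 2, turned the pointer to the V, latched the lock cap in, pressed the square, bar and round keys in that order, and handed the job in at about 53 s (no verdict was returned).

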